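Pack the rework caddy

ROBOT

A 6-joint arm with a two-finger parallel gripper is mounted at the origin on a cart in front of the work surface, level with it; the furniture and walls round the work are solid. World frame = base frame: x ahead of the robot, y to its left, z up, the work surface at z = 0. Lengths are in m, angles in rad, forces in N, time in s.
With the tool pointing down it reaches from about 0.4 to 0.825 m from the base axis. Payload 7 kg.
Tool frame: the origin (TCP) lies at the very end of the fingers, on their centre line; the grasp point (between the pads) lies 19 mm behind it (manip.grip_depth is the distance from the TCP to the grasp point, in m); z points along the fingers, y is the line along which they close (so a half turn about z gives the same grasp; the last joint's range is limited). The gripper opens to 88 mm and grips with 3 to 60 N. Pads are 19 mm wide; open, the fingers measure 130 mm over their backs; the gripper's body (78 mm by 193 mm) begins 47 mm behind the grasp point.
Start: joints at [1.406, 0.359, 0.012, 0, -1.224, -0.288], TCP at [0.295, 0.607, 0.227] pointing down, gripper open.
Joint ranges: [-3.07, 3.07], [-1.43, 2.12], [-1.02, 1.25], [-3.03, 1.67], [-3.05, -0], [-3.03, 3.03]. Speed limits (rad/s): [2.39, 2.39, 3.01, 3.14, 3.14, 3.14].

INTERFACE

Orientations are given as a unit quaternion [x, y, z, w].
In Python, from rig import manip gives the robot as it stands.
- The arm moves only by the tool carry_out, never from a script. Its argument "steps" is a list that holds one entry, the list of rows, each a list of 7 numbers: the shift along the tool's x, y, z in m, then the turn, a rotation vector about the tool's x, y, z in degrees, then the closure, from -1 (fully open) to 1 (shut). A call has 1 to 10 rows; each row shifts and turns the commanded pose from where the row before left it, along the tool's axes as they then stand; what a row does not reach is not made up. A row lasts 1/10 s, in which the tool goes at most 50 mm and 8.59 degrees, less where a joint would pass 70% of its speed; a pose out of reach is approached as far as the arm can. A call is refused whole if a number of a shift passes 0.05 or a number of a turn 8.59, either way. A call with a gripper value outside its range is refused whole. The fingers move at their own pace and stop on an object; "newtons" is the grip in N (left out, the last holds). Time passes only in rows, so rows that do not move let the fingers close. It gives the time, the measured TCP pose, the force, the opening and the grip force at its end, in the units of the state.
- manip.get_state(): the state, without advancing time (a new reading comes with each control period).
- manip.grab_frame(name): name is "side" or "top" or "wrist"; returns a dict with "color" (420x560x3 uint8, red, green, blue), "z_map" (420x560 float32, m along the optical axis (not along the pixel's ray), 0 where there is no reading), "camera_matrix" (3x3 intrinsics, pixels), "R" (3x3) and "t" (3): a world point X has camera coordinates R X + t; the wrist camera has in their place "hand_eye" (4x4, takes a point from camera to tool coordinates, whose origin is the TCP and whose axes are the flange's). Camera axes: x right, y down, z forward; pixel columns grow to the right and rows downward; lengths in m; the calibration is good to about 2 mm. A picture is of the moment at which its call begins: read the wrist's pose just before it.
- manip.job_done(): hands the job in; it is judged then, once.
The state is a dict: "time_s": time; "qpos": joint angles; "joint_vel": joint speeds; "joint_torque": joint torques, N m; "ee_pos": TCP position; "orientation": TCP orientation; "force": force on the tool from outside, world axes, zero at the start; "wrist_torque": the same for the moment, N m; "finger_gap": finger opening in m; "grip_force": force on a finger pad.
Only numpy, scipy, OpenCV 4.12 (cv2) and the standard library are available. Lean on these libraries where they do the work, as an engineer would, in place of code of your own. Each camera call takes 0.05 s, during which the arm holds its last target. There are 200 camera calls.

TASK

Pack the rework caddy for the next bench: swing its retaining bar wide open, stand every plunger bottle (white, steel pump head) in a cell of its own and swing the bar fully shut across their necks; the bottles are top-heavy, so keep them upright all the way. Lay the three or four loose driver boards from the right half of the bench, solder side up, into the two board pockets in two layers, two boards below and the rest on top, with the separator sheet lying flat between the layers, fin up.

Things in the scene. Friction and masses are not known exactly. Their poses are not given: they have to be found in the camera images.
- caddy: Fixed black plastic caddy, floor 4 mm thick, turned up to 0.15 rad. Origin: under the centre of its board bay, at bench level; x to its far side, y to its left (bottle side), z up. Board bay inside: 76 mm in x, 168 mm in y, walls 5 mm thick with tops at z 37 mm; a low rib along x through the origin (4 mm thick, top at z 14 mm) parts it into two pockets. Bottle bay on the left
- pocket_right (a point): centre of the right board pocket (76 mm in x, 82 mm in y), on the floor: caddy x 0, y -43 mm, z 4 mm; axes as the caddy's. In the near and far walls (x = -38 and +38 mm) a gap 51 mm wide faces the pocket's middle, so that fingers can go down on both sides of a board
- pocket_left (a point): centre of the left board pocket, the same, at caddy x 0, y +43 mm, z 4 mm
- cell_near (a point): centre of the bottle cell nearer to the robot, on the floor: caddy x -30, y 122 mm, z 4 mm; axes as the caddy's. The cell is 46 x 46 mm inside, its curb 10 mm above the floor. Behind both cells stands a back rest (y 95 to 99 mm, top at z 50 mm); the bar runs on the outer side
- cell_far (a point): centre of the farther bottle cell, the same, at caddy x +30, y 122 mm, z 4 mm
- bar (a joint): swing (rad) of the 8 mm steel retaining bar about its post at the far end of the bottle bay: 0 = shut against the stop, lying along caddy -x past the bottles' necks; grows as it swings outward to caddy +y, up to 1.4. Starts within 0.1 of shut; stays where it is left (0.5 N at the knob moves it). Shut, it stands 5 mm in the way of bottles from above; from 0.8 rad both cells are clear
- bar_knob (a point): middle of the upright black knob on the bar's free end, 152 mm from the hinge axis, 126 mm above the bench: a cylinder 14 mm across, 32 mm tall (its top 16 mm above this point, the bar's axis 25 mm below)
- bar_hinge (a point): point on the bar's vertical hinge axis, at the bar's height, 101 mm above the bench (caddy x 64, y 140 mm)
- separator: loose light grey stiff plastic separator sheet, 68 (x) x 161 (y) x 4 mm, 70 g, with an upright lifting fin across its middle: 56 mm along x, 8 mm thick in y, top 39 mm above the underside. Origin: centre of the underside, z up
- board_1: loose green driver board 1, 55 g, solder side up: a plate 66 mm (x) by 70 mm (y), 2 mm thick, standing on the parts under it; plate top 15 mm above their underside (solder pins 2 mm more). Origin at the underside's height; z up out of the solder side. Hold it by the plate's two x edges, 66 mm apart. One of four alike; None when absent
- board_1_mid (a point): middle of that board's plate, at half its thickness (4 mm in x and 1 mm in y from the board's origin, 14 mm up)
- board_2: loose green driver board 2, 55 g, solder side up: a plate 66 mm (x) by 70 mm (y), 2 mm thick, standing on the parts under it; plate top 15 mm above their underside (solder pins 2 mm more). Origin at the underside's height; z up out of the solder side. Hold it by the plate's two x edges, 66 mm apart. One of four alike; None when absent
- board_2_mid (a point): middle of that board's plate, at half its thickness (4 mm in x and 1 mm in y from the board's origin, 14 mm up)
- board_3: loose green driver board 3, 55 g, solder side up: a plate 66 mm (x) by 70 mm (y), 2 mm thick, standing on the parts under it; plate top 15 mm above their underside (solder pins 2 mm more). Origin at the underside's height; z up out of the solder side. Hold it by the plate's two x edges, 66 mm apart. One of four alike; None when absent
- board_3_mid (a point): middle of that board's plate, at half its thickness (4 mm in x and 1 mm in y from the board's origin, 14 mm up)
- board_4: loose green driver board 4, 55 g, solder side up: a plate 66 mm (x) by 70 mm (y), 2 mm thick, standing on the parts under it; plate top 15 mm above their underside (solder pins 2 mm more). Origin at the underside's height; z up out of the solder side. Hold it by the plate's two x edges, 66 mm apart. One of four alike; None when absent
- board_4_mid (a point): middle of that board's plate, at half its thickness (4 mm in x and 1 mm in y from the board's origin, 14 mm up)
- pump_1: plunger dispenser bottle 1, 140 mm tall, 160 g, top-heavy (balance point about 100 mm up; let go leaning more than about 10 degrees it falls): white body 38 mm across up to 84 mm, neck 16 mm across to 105 mm, steel pump head 38 mm across from 105 to 140 mm, to be gripped by the head from above. Origin: centre of the foot, z up the axis. One of two alike; some starts have only one (then None)
- pump_2: plunger dispenser bottle 2, 140 mm tall, 160 g, top-heavy (balance point about 100 mm up; let go leaning more than about 10 degrees it falls): white body 38 mm across up to 84 mm, neck 16 mm across to 105 mm, steel pump head 38 mm across from 105 to 140 mm, to be gripped by the head from above. Origin: centre of the foot, z up the axis. One of two alike; some starts have only one (then None)
There are look-alikes about, which are no part of the job. What is shaped like the pump_2 but green or pink is not meant.

How it is judged:
On the way:
1. the retaining bar is swung open (past 0.5 rad) (value of joint bar above 0.5 rad), for 0.2 s.
At the end, for the whole second after the job is handed in: Boards level, solder side up, plate within 9 mm of a pocket's centre, 18 or 37 mm up (+-2.5); separator level, within 8 mm of the bay's centre, underside 19 mm up (+-2.5); bottles upright on the floor of a cell, within 8 mm of its centre; all at rest; bar under 0.06 rad (x of board_1_mid in the frame of caddy between -0.009 and 0.009 m and (y of board_1_mid in the frame of caddy between -0.053 and -0.033 m or y of board_1_mid in the frame of caddy between 0.033 and 0.053 m) and (z of board_1_mid in the frame of caddy between 0.0155 and 0.0205 m or z of board_1_mid in the frame of caddy between 0.0345 and 0.0395 m) and angle between each of board_1, board_2, board_3, board_4's own z axis and vertical below 0.08 rad and linear speed of each of board_1, board_2, board_3, board_4, pump_1, pump_2 below 0.02 m/s and x of board_2_mid in the frame of caddy between -0.009 and 0.009 m and (y of board_2_mid in the frame of caddy between -0.053 and -0.033 m or y of board_2_mid in the frame of caddy between 0.033 and 0.053 m) and (z of board_2_mid in the frame of caddy between 0.0155 and 0.0205 m or z of board_2_mid in the frame of caddy between 0.0345 and 0.0395 m) and x of board_3_mid in the frame of caddy between -0.009 and 0.009 m and (y of board_3_mid in the frame of caddy between -0.053 and -0.033 m or y of board_3_mid in the frame of caddy between 0.033 and 0.053 m) and (z of board_3_mid in the frame of caddy between 0.0155 and 0.0205 m or z of board_3_mid in the frame of caddy between 0.0345 and 0.0395 m) and x of board_4_mid in the frame of caddy between -0.009 and 0.009 m and (y of board_4_mid in the frame of caddy between -0.053 and -0.033 m or y of board_4_mid in the frame of caddy between 0.033 and 0.053 m) and (z of board_4_mid in the frame of caddy between 0.0155 and 0.0205 m or z of board_4_mid in the frame of caddy between 0.0345 and 0.0395 m) and x of separator in the frame of caddy between -0.008 and 0.008 m and y of separator in the frame of caddy between -0.008 and 0.008 m and z of separator in the frame of caddy between 0.0165 and 0.0215 m and angle between each of separator, pump_1, pump_2's own z axis and vertical below 0.06 rad and ((x of pump_1 in the frame of cell_near between -0.008 and 0.008 m and y of pump_1 in the frame of cell_near between -0.008 and 0.008 m) or (x of pump_1 in the frame of cell_far between -0.008 and 0.008 m and y of pump_1 in the frame of cell_far between -0.008 and 0.008 m)) and z of pump_1 in the frame of caddy between 0.001 and 0.007 m and ((x of pump_2 in the frame of cell_near between -0.008 and 0.008 m and y of pump_2 in the frame of cell_near between -0.008 and 0.008 m) or (x of pump_2 in the frame of cell_far between -0.008 and 0.008 m and y of pump_2 in the frame of cell_far between -0.008 and 0.008 m)) and z of pump_2 in the frame of caddy between 0.001 and 0.007 m and value of joint bar below 0.06 rad); the robot touches nothing.
It fails at once if a plunger bottle leans more than about 25 degrees (angle between any of pump_1, pump_2's own z axis and vertical above 0.44 rad).
Of board_1, board_2, board_3, board_4 only 3 to 4 are there at a start; the rules pass over those that are not, and their reading is None.
Of pump_1, pump_2 only 1 to 2 are there at a start; the rules pass over those that are not, and their reading is None.
At some moment in a run one of board_1, board_2, board_3, separator may be knocked a few centimetres aside while the robot is not near it.
It also fails if it takes over 210 s, if anything falls off the work surface, if the arm or the gripper's body presses on something with over 40 N, if the wrist force passes 120 N, or if a joint passes its speed limit or range.

## Working session

There is one attempt and no reset: what is moved stays moved. The work goes in short steps, Python scripts to look and compute and a tool call to move; the robot and the scene stay as the last step left them, time stands still between calls to the robot, and variables do not carry over. Pictures are saved under pics/ and viewed, at most 14 in all, crops included, and the job is handed in when it is done.

Besides the shell and the picture viewer there is one more tool, called after "Request:" by a JSON object that holds its "fn" and its "kwargs", one argument or row to a line. carry_out: Moves the arm, as the interface text tells. Its arguments: {"type":"object","properties":{"steps":{"type":"array","items":{"type":"array","items":{"type":"array","items":{"type":"number"}}}},"newtons":{"type":"number"}},"required":["steps"]}

```bash
mkdir -p pics; ls
cat > h.py <<'E'
import numpy as np, cv2
from rig import manip
from scipy.spatial.transform import Rotation as Ro
def grab(n):
    s=manip.get_state(); f=manip.grab_frame(n)
    if 'hand_eye' in f:
        T=np.eye(4);T[:3,:3]=Ro.from_quat(s['orientation']).as_matrix();T[:3,3]=s['ee_pos']
        M=np.linalg.inv(T@np.array(f['hand_eye'])); f['R']=M[:3,:3]; f['t']=M[:3,3]
    return f
def pts(f):
    K=np.array(f['camera_matrix']);z=f['z_map'];h,w=z.shape
    u,v=np.meshgrid(np.arange(w),np.arange(h))
    c=np.stack([(u-K[0,2])/K[0,0]*z,(v-K[1,2])/K[1,1]*z,z],-1)
    return (c-np.array(f['t']))@np.array(f['R'])
def plane(f,u,v,z):
    K=np.array(f['camera_matrix']);R=np.array(f['R']);t=np.array(f['t'])
    d=R.T@np.array([(u-K[0,2])/K[0,0],(v-K[1,2])/K[1,1],1]);o=-R.T@t
    return o+d*(z-o[2])/d[2]
def save(f,n,crop=None,s=1):
    im=f['color'][:,:,::-1]
    if crop: im=im[crop[1]:crop[3],crop[0]:crop[2]]
    cv2.imwrite('pics/'+n,cv2.resize(im,None,fx=s,fy=s))
E
python3 - <<'E'
from h import *
for n in ['top','side']:
    f=grab(n);save(f,n+'0.png',s=1.4);print(n,np.array(f['R']).round(3),np.array(f['t']).round(3),f['camera_matrix'])
    np.savez('/tmp/'+n,**f)
print(manip.get_state())
E
```

```text
pics
top [[-0.011 -1.     0.013]
 [-0.982  0.009 -0.188]
 [ 0.187 -0.015 -0.982]] [0.054 0.503 1.166] [[384.1221288    0.         275.18816938]
 [  0.         384.1221288  205.95965256]
 [  0.           0.           1.        ]]
side [[ 0.955 -0.296  0.017]
 [-0.124 -0.45  -0.885]
 [ 0.27   0.843 -0.466]] [-0.476  0.165  1.082] [[424.63247781   0.         279.82691388]
 [  0.         424.63247781 209.55390994]
 [  0.           0.           1.        ]]
{'time_s': 0.1, 'qpos': array([ 1.40609697e+00,  3.59324819e-01,  1.11777280e-02, -2.85623920e-04,
       -1.22414618e+00, -2.88082966e-01]), 'joint_vel': array([-4.48706995e-04, -2.40316407e-03,  2.69612251e-03,  2.39808082e-03,
       -2.89058618e-05, -1.02471384e-04]), 'joint_torque': array([-2.13474130e-03, -5.84162092e+01,  2.93751240e+01,  7.01535031e+00,
        1.01768947e-02, -5.56643772e-05]), 'ee_pos': array([0.29514277, 0.60656829, 0.22572621]), 'orientation': array([ 9.74471590e-01, -2.24509557e-01, -8.78798837e-05,  7.55326241e-04]), 'force': array([ 0.10674266, -0.18869586,  0.36373758]), 'wrist_torque': array([0.00578043, 0.00148977, 0.00124692]), 'grip_force': 0.0, 'finger_gap': 0.08749320197904902}
```

View pics/top0.png

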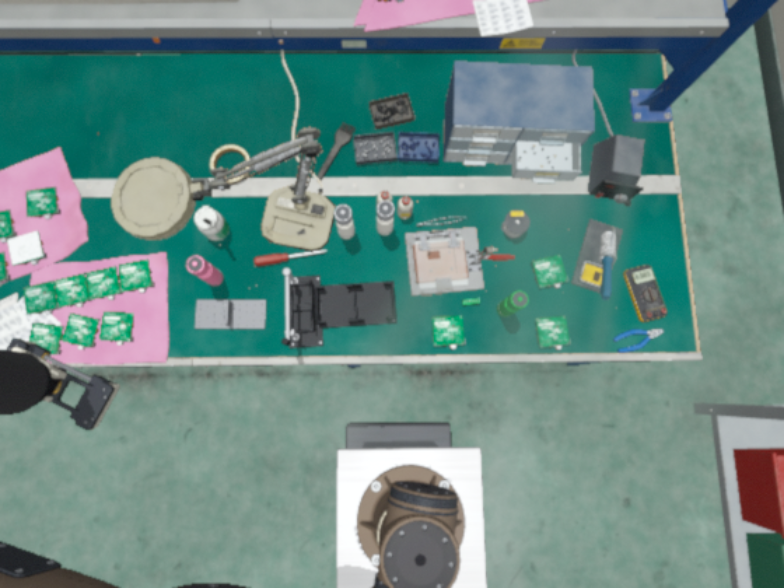

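View pics/side0.png

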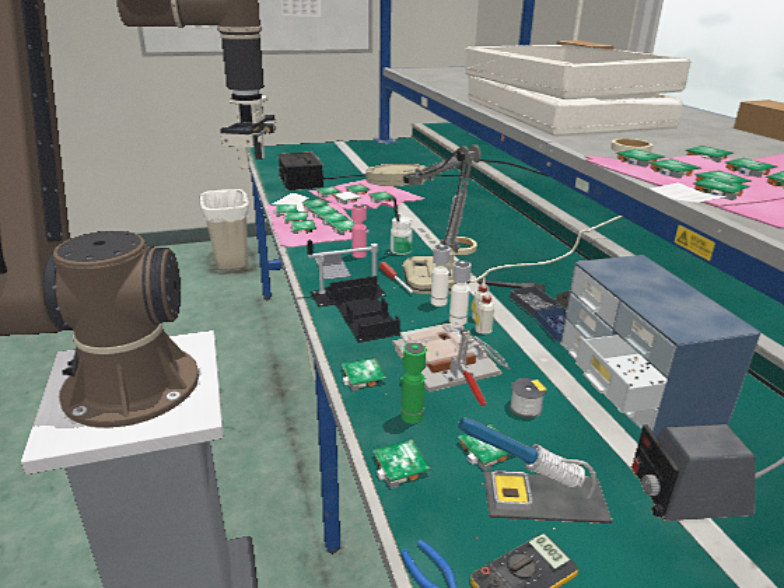

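Top view (1.4x): caddy bay ~(357,303), bar ~(289,305), separator ~(230,314), white pumps ~(345,220) and (385,217), three loose boards ~(448,330), (550,270), (552,332); green and pink look-alikes at (515,302), (203,268).

```bash
cat > m.py <<'E'
from h import *
def boards(f,lo,hi,um=(0,560),vm=(0,420),mina=150):
    c=f['color']; P=pts(f); hsv=cv2.cvtColor(np.ascontiguousarray(c),cv2.COLOR_RGB2HSV)
    ok=(f['z_map']>0)&(P[...,2]>lo)&(P[...,2]<hi)
    ok[:,:um[0]]=0;ok[:,um[1]:]=0;ok[:vm[0]]=0;ok[vm[1]:]=0
    n,l,st,_=cv2.connectedComponentsWithStats(ok.astype(np.uint8))
    for i in range(1,n):
        if st[i,4]<mina: continue
        m=l==i;q=P[m]
        r=cv2.minAreaRect((q[:,:2]*1000).astype(np.float32))
        print(st[i,:2]+st[i,2:4]//2,st[i,4],'med',np.median(q,0).round(4),'rect',np.round(r[0],1),np.round(r[1],1),round(r[2],1))
E
python3 - <<'E'
from m import *
f=grab('top')
print('boards z 8-25');boards(f,.009,.022,(285,420),(180,255))
print('sep');boards(f,.001,.02,(130,200),(205,240),60);boards(f,.026,.05,(130,200),(205,240),5)
print('pumps');boards(f,.125,.16,(230,300),(135,180),10)
print('lookalikes');boards(f,.1,.16,(120,400),(135,240),10)
print('caddy');boards(f,.03,.045,(195,290),(190,255),20);boards(f,.002,.045,(195,290),(190,255),20)
print('bar');boards(f,.09,.15,(195,290),(180,255),5)
save(f,'c1.png',(125,130,405,260),2.8)
E
```

```text
boards z 8-25
[318 195] 406 med [ 0.5208 -0.0841  0.0178] rect [550.1 -92.8] [102.7 170.6] 4.1
[393 193] 427 med [ 0.5493 -0.3368  0.0153] rect [ 547.2 -338.6] [73.4 73.1] 12.2
[321 237] 466 med [ 0.4106 -0.0948  0.0156] rect [408.5 -94.6] [74.6 71.9] 5.1
[395 237] 458 med [ 0.4078 -0.3343  0.0149] rect [ 405.2 -335. ] [73.5 73.1] 4.6
sep
[165 222] 1863 med [0.4614 0.4035 0.0038] rect [462.2 407.6] [228.1 112.2] 89.5
[162 223] 64 med [0.4572 0.4045 0.0376] rect [456.3 407. ] [ 9.6 54. ] 88.9
pumps
[275 149] 134 med [0.6591 0.0486 0.1408] rect [661.   48.6] [36.3 35.7] 89.8
[245 152] 135 med [0.6504 0.1385 0.1408] rect [652.4 138.8] [36.2 35.3] 85.5
lookalikes
[214 139] 69 med [0.7004 0.2347 0.1116] rect [700.5 237.6] [32.8 25.3] 56.1
[275 150] 157 med [0.6577 0.0486 0.1402] rect [661.   48.5] [36.7 35.7] 89.8
[245 153] 157 med [0.6485 0.1385 0.1402] rect [652.1 139.1] [35.4 36.6] 0.4
[149 158] 11 med [0.6362 0.4253 0.1306] rect [637.1 426.1] [19.7  7.1] 7.1
[350 178] 41 med [ 0.575  -0.1773  0.1156] rect [ 575.7 -178.6] [15.1 29.5] 16.6
[142 189] 177 med [0.5396 0.4425 0.1399] rect [542.2 445.2] [38.  36.5] 79.9
[205 215] 150 med [0.4729 0.2593 0.1051] rect [467.1 257.6] [144.7  15.3] 3.2
[370 214] 164 med [ 0.4595 -0.2249  0.14  ] rect [ 461.4 -227.8] [36.6 35.8] 50.3
caddy
[279 214] 57 med [0.4788 0.0333 0.0361] rect [480.2  38.3] [84.  19.2] 1.7
[253 203] 21 med [0.5163 0.1191 0.036 ] rect [517.2 120.7] [35.   4.5] 88.8
[229 217] 66 med [0.4663 0.2031 0.0362] rect [471.5 197.5] [84.2 20.5] 2.4
[254 228] 20 med [0.4355 0.1146 0.0355] rect [436.2 116.1] [ 5.3 31.7] 4.9
[199 218] 245 med [0.4773 0.2973 0.0038] rect [475.5 295.9] [183.8  26.5] 1.6
[242 222] 3685 med [0.4626 0.1493 0.0047] rect [461.3 154.2] [301.9 210.7] 89.3
bar
[206 219] 201 med [0.449  0.2584 0.1053] rect [456.8 256. ] [165.6  20.5] 2.1
```

View pics/c1.png

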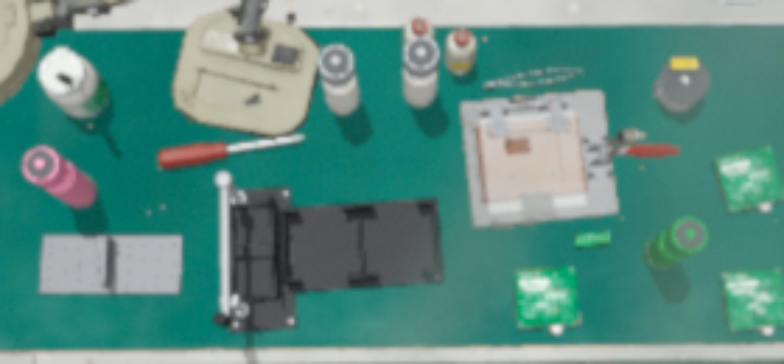

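Crop shows three green loose boards, bar with black knob at its near end (crop 222,320), pumps and small red-capped bottles beside them. Caddy from wall blobs: origin ≈(0.476,0.118), yaw ≈0.056.

```bash
cat >> h.py <<'E'
C=np.array([.4763,.1182]);YAW=.056
def cad(x,y):  # caddy mm -> world m
    c,s=np.cos(YAW),np.sin(YAW);return C+np.array([c*x-s*y,s*x+c*y])/1000
def psi():
    m=Ro.from_quat(manip.get_state()['orientation']).as_matrix();return np.arctan2(m[1,0],m[0,0])
def plan(p,ps=None):
    s=manip.get_state();m=Ro.from_quat(s['orientation']).as_matrix();p0=psi()
    ps=p0 if ps is None else ps
    c,si=np.cos(ps),np.sin(ps);R=np.array([[c,si,0],[si,-c,0],[0,0,-1]])
    e=Ro.from_matrix(m.T@R).as_rotvec(degrees=True)
    print('t',round(s['time_s'],1),'ee',s['ee_pos'].round(4),'psi',round(p0,3),'turn',e.round(2),'then shift mm',(R.T@(np.array(p)-s['ee_pos'])*1000).round(1),'q',s['qpos'].round(2))
E
python3 - <<'E'
from m import *
f=grab('top')
k=plane(f,204.3,244.3,.142);print('knob',k,'pred',cad(-88,140),'hinge',cad(64,140))
P=pts(f)
print('smalls');boards(f,.05,.12,(255,300),(130,170),4)
print('lamp high');boards(f,.15,.7,(150,260),(80,160),4)
plan([*cad(-88,141),.2],YAW)
E
```

```text
knob [0.3757863  0.25322311 0.142     ] pred [0.38060205 0.25305511] hinge [0.53236377 0.26156266]
smalls
[275 140] 69 med [0.7134 0.0504 0.0703] rect [718.8  49. ] [23.9 30.8] 6.4
[290 145] 95 med [0.696  0.0011 0.0677] rect [6.984e+02 5.000e-01] [27.7 29.8] 0.1
[275 158] 72 med [0.6479 0.0482 0.082 ] rect [650.9  47.9] [15.7 31.9] 0.4
lamp high
[190 115] 1319 med [0.7049 0.2388 0.2857] rect [703.9 286.9] [ 46.4 243.2] 8.4
t 0.2 ee [0.2952 0.6067 0.226 ] psi -0.453 turn [ 6.000e-02  1.000e-02 -2.915e+01] then shift mm [ 65.5 356.9  26. ] q [ 1.41  0.36  0.01 -0.   -1.22 -0.29]
```

Request:
{"fn": "carry_out", "kwargs": {
  "steps": [
    [[0,0,0,0,0,-7.29,-1],[0,0,0,0,0,-7.29,-1],[0,0,0,0,0,-7.29,-1],[0,0,0,0,0,-7.28,-1],[0.011,0.05,0.004,0,0,0,-0.2],[0.011,0.05,0.004,0,0,0,-0.2],[0.011,0.05,0.004,0,0,0,-0.2],[0.011,0.05,0.004,0,0,0,-0.2],[0.011,0.05,0.005,0,0,0,-0.2],[0.01,0.05,0.005,0,0,0,-0.2]]
  ],
  "newtons": 10
}}

```text
time_s: 1.2
ee_pos: [0.375, 0.3168, 0.2011]
orientation: [1.0, 0.028, 0.0, -0.0]
force: [1.2, 0.7, 0.6]
finger_gap: 0.0534
grip_force: 0.0
```

Request:
{"fn": "carry_out", "kwargs": {
  "steps": [
    [[0,0.03,0,0,0,0,-0.2],[0,0.027,0,0,0,0,-0.2],[0,0,0,0,0,0,-0.2],[0,0,0,0,0,0,-0.2]]
  ]
}}

```text
time_s: 1.6
ee_pos: [0.3782, 0.2616, 0.2016]
orientation: [1.0, 0.027, 0.0, -0.0]
force: [0.7, 1.0, -0.5]
finger_gap: 0.0527
grip_force: 0.0
```

Run:
```python
from m import *
f=grab('wrist');save(f,'w1.png')
P=pts(f);boards(f,.11,.16,mina=30)
plan([*cad(-88,141),.115],YAW);print(np.array(f['hand_eye']).round(3))
f=grab('top');P=pts(f);Z=f['z_map']>0
for y in np.arange(.1,.3,.02):
    m=Z&(P[...,2]>.1)&(P[...,2]<.9)&(abs(P[...,1]-y)<.01)&(P[...,0]>.67)&(P[...,0]<.8)
    if m.any(): q=P[m];print(round(y,2),m.sum(),q.min(0).round(3),q.max(0).round(3))
```

```text
[45  4] 234 med [0.5239 0.4407 0.1159] rect [524.9 440.9] [ 3.7 21. ] 15.3
[289 212] 335 med [0.382  0.2563 0.1358] rect [379.6 255.8] [13.3 13.1] 43.6
t 1.6 ee [0.3782 0.2622 0.2015] psi 0.056 turn [-0.04 -0.03 -0.02] then shift mm [ 1.8  8.3 86.5] q [ 1.04  0.02 -0.48  0.   -1.07  0.59]
[[-0.001 -0.968 -0.249  0.067]
 [ 1.    -0.001  0.     0.001]
 [-0.001 -0.249  0.968 -0.157]
 [ 0.     0.     0.     1.   ]]
0.14 1 [0.671 0.136 0.136] [0.671 0.136 0.136]
0.16 14 [0.706 0.165 0.316] [0.74  0.17  0.346]
0.18 176 [0.696 0.17  0.259] [0.741 0.19  0.352]
0.2 209 [0.696 0.19  0.179] [0.74 0.21 0.35]
0.22 226 [0.696 0.21  0.101] [0.736 0.23  0.331]
0.24 161 [0.693 0.23  0.101] [0.732 0.25  0.321]
0.26 107 [0.693 0.25  0.1  ] [0.731 0.27  0.311]
0.28 93 [0.69  0.27  0.271] [0.723 0.29  0.302]
```

View pics/w1.png

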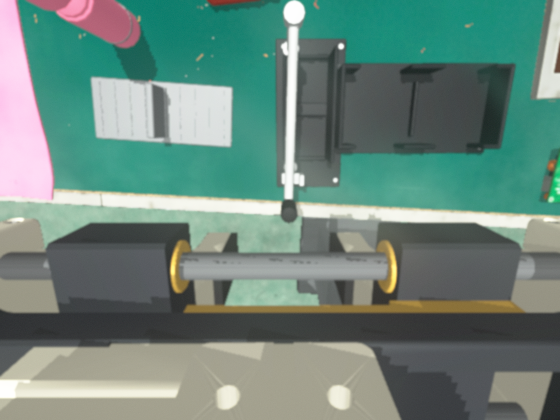

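Knob at wrist pixel (289,210) → (0.380,0.256), matching prediction. Grip it.

Request:
{"fn": "carry_out", "kwargs": {
  "steps": [
    [[0.0015,0.0065,0.03,0,0,0,-0.2],[0,0,0.04,0,0,0,-0.2],[0,0,0.018,0,0,0,-0.2],[0,0,0,0,0,0,-0.2],[0,0,0,0,0,0,1],[0,0,0,0,0,0,1],[0,0,0,0,0,0,1],[0,0,0,0,0,0,1]]
  ],
  "newtons": 5
}}

```text
time_s: 2.5
ee_pos: [0.3802, 0.2561, 0.1142]
orientation: [1.0, 0.028, 0.001, -0.001]
force: [-0.3, 0.6, 1.1]
finger_gap: 0.0261
grip_force: 0.0
```

Run:
```python
from h import *
plan(manip.get_state()['ee_pos'])
H=np.array([.5324,.2616]);e=manip.get_state()['ee_pos'][:2];print(np.linalg.norm(e-H)*1000)
```

```text
t 2.5 ee [0.3802 0.2561 0.1142] psi 0.056 turn [-0.09 -0.06  0.  ] then shift mm [0. 0. 0.] q [ 1.02  0.11 -0.61  0.   -0.85  0.6 ]
152.27619145007947
```

Request:
{"fn": "carry_out", "kwargs": {
  "steps": [
    [[0,0,0,0,0,0,1],[0,0,0,0,0,0,1],[0,0,0,0,0,0,1],[0.0017,-0.0198,0,0,0,7.5,1],[0.0017,-0.0198,0,0,0,7.5,1],[0.0017,-0.0198,0,0,0,7.5,1],[0.0017,-0.0198,0,0,0,7.5,1]]
  ]
}}

```text
time_s: 3.2
ee_pos: [0.3975, 0.3331, 0.1136]
orientation: [0.972, -0.234, -0.0, -0.0]
force: [2.0, -2.0, 4.2]
finger_gap: 0.0135
grip_force: 5.0
```

Request:
{"fn": "carry_out", "kwargs": {
  "steps": [
    [[0.0017,-0.0198,0,0,0,7.5,1],[0.0017,-0.0198,0,0,0,7.5,1],[0.0017,-0.0198,0,0,0,7.5,1],[0.0017,-0.0198,0,0,0,7.5,1],[0.0017,-0.0198,0,0,0,7.5,1],[0,0,0,0,0,0,1],[0,0,0,0,0,0,1],[0,0,0,0,0,0,0],[0,0,0,0,0,0,0],[0,0,0,0,0,0,0]]
  ]
}}

```text
time_s: 4.2
ee_pos: [0.4681, 0.3986, 0.1129]
orientation: [0.847, -0.532, -0.0, 0.001]
force: [-0.1, -0.3, -0.3]
finger_gap: 0.0322
grip_force: 0.0
```

Run:
```python
from h import *
H=np.array([.5324,.2616]);e=manip.get_state()['ee_pos'][:2];print(np.linalg.norm(e-H)*1000,np.arctan2(e[1]-H[1],-(e[0]-H[0]))+YAW)
plan([.652,.139,.22],-2.21)
```

```text
151.3022279540224 1.1879395946077247
t 4.2 ee [0.4681 0.3986 0.1129] psi -1.122 turn [ 4.000e-02 -5.000e-02  6.235e+01] then shift mm [  98.6 -302.4 -107.1] q [ 1.02  0.35 -0.27 -0.   -0.95 -0.57]
```

Request:
{"fn": "carry_out", "kwargs": {
  "steps": [
    [[0,0,-0.036,0,0,0,-0.6],[0,0,-0.036,0,0,7.8,-0.6],[0,0,-0.035,0,0,7.8,-0.6],[0,0,0,0,0,7.8,-0.6],[0,0,0,0,0,7.8,-0.6],[0,0,0,0,0,7.8,-0.6],[0,0,0,0,0,7.8,-0.6],[0,0,0,0,0,7.8,-0.6],[0,0,0,0,0,7.75,-0.6]]
  ]
}}

```text
time_s: 5.1
ee_pos: [0.4683, 0.3987, 0.22]
orientation: [-0.447, 0.895, -0.0, -0.0]
force: [-0.4, 0.2, -0.5]
finger_gap: 0.0703
grip_force: 0.0
```

Request:
{"fn": "carry_out", "kwargs": {
  "steps": [
    [[0.0348,-0.0258,0,0,0,0,-0.6],[0.0348,-0.0258,0,0,0,0,-0.6],[0.0348,-0.0258,0,0,0,0,-0.6],[0.0348,-0.0258,0,0,0,0,-0.6],[0.0348,-0.0258,0,0,0,0,-0.6],[0.0348,-0.0258,0,0,0,0,-0.6],[-0.025,-0.033,0,0,0,0,-0.6],[-0.025,-0.033,0,0,0,0,-0.6],[-0.025,-0.033,0,0,0,0,-0.6],[0,0,0,0,0,0,-0.6]]
  ]
}}

```text
time_s: 6.1
ee_pos: [0.5956, 0.1397, 0.2184]
orientation: [-0.448, 0.894, -0.0, -0.001]
force: [-1.0, -1.4, -1.2]
finger_gap: 0.0697
grip_force: 0.0
```

Run:
```python
from m import *
f=grab('wrist')
boards(f,.125,.16,mina=300)
plan([.652,.139,.107],-2.21)
```

```text
[155 170] 1861 med [0.6578 0.0485 0.1392] rect [660.3  47.8] [37.1 37.4] 31.2
[236 238] 840 med [0.6426 0.1349 0.139 ] rect [645.7 134.7] [22.8 34.2] 44.9
t 6.2 ee [0.5935 0.1396 0.2185] psi -2.212 turn [ 0.06 -0.14 -0.11] then shift mm [-34.4 -47.3 111.5] q [ 0.55  0.26 -0.15 -0.   -1.17 -1.19]
```

Request:
{"fn": "carry_out", "kwargs": {
  "steps": [
    [[-0.0173,-0.024,0,0,0,0,-0.6],[-0.017,-0.0235,0,0,0,0,-0.6],[0,0,0,0,0,0,-0.6],[0,0,0.03,0,0,0,-0.6],[0,0,0.03,0,0,0,-0.6],[0,0,0.03,0,0,0,-0.6],[0,0,0.018,0,0,0,-0.6],[0,0,0,0,0,0,-0.6]]
  ]
}}

```text
time_s: 6.95
ee_pos: [0.6479, 0.1389, 0.1095]
orientation: [-0.449, 0.894, 0.0, -0.003]
force: [-0.1, -0.4, 0.1]
finger_gap: 0.0701
grip_force: 0.0
```

Request:
{"fn": "carry_out", "kwargs": {
  "steps": [
    [[0,0,0,0,0,0,0.5],[0,0,0,0,0,0,0.5],[0,0,0,0,0,0,0.5],[0,0,0,0,0,0,0.5],[0,0,0,0,0,0,0.5],[0,0,0,0,0,0,0.5]]
  ],
  "newtons": 25
}}

```text
time_s: 7.55
ee_pos: [0.6514, 0.1395, 0.113]
orientation: [-0.449, 0.893, -0.0, 0.001]
force: [0.6, -0.3, 3.6]
finger_gap: 0.0375
grip_force: 25.0
```

Run:
```python
from m import *
f=grab('top');boards(f,.1,.135,(225,262),(140,180),10)
plan([*cad(30,122),.2],YAW-np.pi)
```

```text
t 7.6 ee [0.6514 0.1395 0.113 ] psi -2.21 turn [-2.000e-02  7.000e-02  5.015e+01] then shift mm [146.  110.5 -87. ] q [ 0.5   0.43 -0.15  0.   -0.99 -1.14]
```

Request:
{"fn": "carry_out", "kwargs": {
  "steps": [
    [[0,0,-0.01,0,0,0,0.5],[0,0,-0.02,0,0,0,0.5],[0,0,-0.024,0,0,0,0.5],[0,0,-0.022,0,0,0,0.5],[0,0,-0.011,0,0,0,0.5],[0.007,0.0094,0,0,0,0,0.5],[0.014,0.0188,0,0,0,0,0.5],[0.018,0.0244,0,0,0,0,0.5],[0.018,0.0244,0,0,0,0,0.5],[0.018,0.0244,0,0,0,0,0.5]]
  ],
  "newtons": 30
}}

```text
time_s: 8.6
ee_pos: [0.5222, 0.1392, 0.1977]
orientation: [-0.449, 0.894, 0.0, -0.001]
force: [0.5, 0.8, -1.7]
finger_gap: 0.0376
grip_force: 30.0
```

Request:
{"fn": "carry_out", "kwargs": {
  "steps": [
    [[0.011,0.015,0,0,0,0,0.5],[0.004,0.0056,0,0,0,0,0.5],[0,0,0,0,0,7.16,0.5],[0,0,0,0,0,7.16,0.5],[0,0,0,0,0,7.16,0.5],[0,0,0,0,0,7.16,0.5],[0,0,0,0,0,7.16,0.5],[0,0,0,0,0,7.16,0.5],[0,0,0,0,0,7.16,0.5],[0,0,0,0,0,0,0.5]]
  ]
}}

```text
time_s: 9.6
ee_pos: [0.499, 0.1399, 0.1984]
orientation: [-0.027, 1.0, -0.0, -0.001]
force: [0.0, -0.2, -0.8]
finger_gap: 0.0376
grip_force: 30.0
```

Run:
```python
from m import *
f=grab('wrist')
for lo,hi in [(.031,.043),(.044,.056)]:print(lo);boards(f,lo,hi,mina=60)
save(f,'w2.png')
plan([*cad(30,122),.2],YAW-np.pi)
```

```text
0.031
[353 167] 269 med [0.4636 0.2123 0.0373] rect [470.4 212.7] [112.5   1.3] 3.0
[194 168] 546 med [0.4784 0.0331 0.0352] rect [480.2  39. ] [84.8 19.6] 3.3
[265 131] 163 med [0.4357 0.1158 0.0352] rect [435.7 115.2] [ 4.2 35.3] 3.1
[338 168] 519 med [0.4683 0.2026 0.0351] rect [471.9 196.7] [85.1 20.2] 3.3
[529 165] 564 med [0.4561 0.4038 0.0366] rect [456.8 406.2] [10.3 55.2] 89.4
[119 207] 644 med [ 0.5232 -0.0404  0.0421] rect [526.8 -48.7] [44.7 52.6] 5.7
[ 47 195] 82 med [ 0.5126 -0.1189  0.0423] rect [ 517.1 -120.1] [12.3 30.5] 4.9
[ 61 214] 165 med [ 0.5327 -0.108   0.0426] rect [ 537.8 -109.5] [43.2 17.7] 12.0
[ 78 225] 90 med [ 0.5497 -0.0893  0.0426] rect [549.8 -90. ] [28.5 20.4] 3.0
0.044
[356 168] 470 med [0.4671 0.2139 0.0479] rect [470.1 214.5] [112.9   4.5] 3.1
[ 77 198] 908 med [ 0.513  -0.0838  0.046 ] rect [516.8 -84. ] [37.6 39. ] 5.0
[ 69 287] 170 med [ 0.6261 -0.1078  0.0459] rect [ 625.7 -108.6] [19. 16.] 4.0
t 9.7 ee [0.4991 0.1399 0.1985] psi -3.083 turn [-0.03 -0.06  0.17] then shift mm [ -6.  101.6  -1.5] q [ 0.65  0.12 -0.37 -0.   -1.08 -2.16]
```

View pics/w2.png

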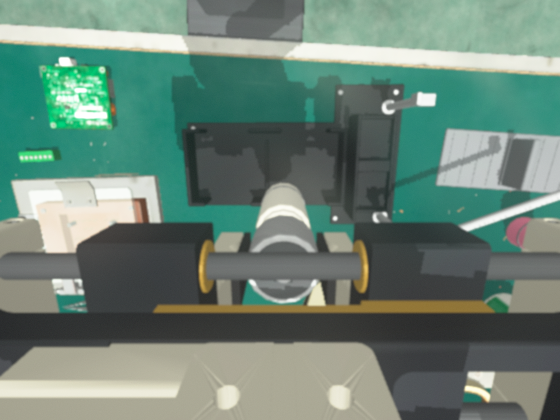

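Wrist view shows caddy at bay (265,160), cells (370,130/185), bottle held upright; caddy pose agrees to <1 mm.

Request:
{"fn": "carry_out", "kwargs": {
  "steps": [
    [[-0.001,0.01,0,0,0,0,0.5],[-0.001,0.02,0,0,0,0,0.5],[-0.001,0.025,0,0,0,0,0.5],[-0.001,0.024,0,0,0,0,0.5],[-0.001,0.015,0,0,0,0,0.5],[-0.001,0.0075,0,0,0,0.1,0.5],[0,0,0,0,0,0,0.5],[0,0,0.02,0,0,0,0.5],[0,0,0.02,0,0,0,0.5]]
  ]
}}

```text
time_s: 10.55
ee_pos: [0.4998, 0.2412, 0.1593]
orientation: [-0.027, 1.0, 0.0, 0.0]
force: [-0.2, 1.2, -2.1]
finger_gap: 0.0372
grip_force: 30.0
```

```bash
sed -i 's/^C=.*/C=np.array([.4762,.1180]);YAW=.0555/' h.py
python3 - <<'E'
from h import *
plan([*cad(30,122),.117],YAW-np.pi)
E
```

```text
t 10.6 ee [0.4998 0.2412 0.1593] psi -3.087 turn [ 0.05  0.06 -0.03] then shift mm [ 0.4  0.3 42.3] q [ 0.8   0.22 -0.35  0.   -1.   -2.32]
```

Request:
{"fn": "carry_out", "kwargs": {
  "steps": [
    [[0,0,0.018,0,0,0,0.5],[0,0,0.012,0,0,0,0.5],[0,0,0.006,0,0,0,0.5],[0,0,0.005,0,0,0,0.5],[0,0,0.002,0,0,0,0.5],[0,0,0,0,0,0,0.5]]
  ]
}}

```text
time_s: 11.15
ee_pos: [0.5001, 0.242, 0.117]
orientation: [-0.027, 1.0, 0.0, 0.001]
force: [-0.4, 0.3, -0.4]
finger_gap: 0.0372
grip_force: 30.0
```

Request:
{"fn": "carry_out", "kwargs": {
  "steps": [
    [[0,0,0.001,0,0,0,0.5],[0,0,0,0,0,0,0],[0,0,0,0,0,0,-0.4],[0,0,0,0,0,0,-0.5],[0,0,0,0,0,0,-0.5],[0,0,-0.02,0,0,0,-0.5],[0,0,-0.04,0,0,0,-0.5],[0,0,-0.04,0,0,0,-0.5],[0,0,0,0,0,0,-0.5]]
  ]
}}

```text
time_s: 12.05
ee_pos: [0.5022, 0.2435, 0.2211]
orientation: [-0.028, 1.0, 0.003, 0.004]
force: [-0.1, 0.3, 0.1]
finger_gap: 0.0654
grip_force: 0.0
```

Run:
```python
from m import *
f=grab('top');print('pumps');boards(f,.125,.17,(190,300),(135,250),10);
plan([.6605,.048,.215],-np.pi)
```

```text
pumps
[215 137] 20 med [0.7015 0.2288 0.1402] rect [702.9 231.6] [26.8  5.9] 70.3
[275 149] 135 med [0.6594 0.0487 0.1401] rect [661.7  47.6] [36.2 36.8] 29.0
[210 204] 87 med [0.4948 0.2394 0.1442] rect [493.9 241.4] [36.8 20.7] 89.5
t 12.1 ee [0.5009 0.2428 0.2182] psi -3.087 turn [0.21 0.26 3.15] then shift mm [-159.6 -194.8    3.2] q [ 0.8   0.17 -0.27  0.   -1.13 -2.32]
```

Request:
{"fn": "carry_out", "kwargs": {
  "steps": [
    [[-0.012,-0.017,0,0,0,0,-0.6],[-0.0249,-0.0339,0,0,0,0,-0.6],[-0.0249,-0.0339,0,0,0,0,-0.6],[-0.0249,-0.0339,0,0,0,0,-0.6],[-0.0249,-0.0339,0,0,0,0,-0.6],[-0.0249,-0.0339,0,0,0,0,-0.6],[-0.0129,-0.0169,0,0,0,0,-0.6],[0,0,0,0,0,0,-0.6]]
  ]
}}

```text
time_s: 12.9
ee_pos: [0.6607, 0.0443, 0.213]
orientation: [-0.026, 1.0, -0.0, -0.001]
force: [-0.5, 0.2, -0.6]
finger_gap: 0.0706
grip_force: 0.0
```

Run:
```python
from m import *
plan([.661,.048,.109])
```

```text
t 12.9 ee [0.6607 0.0443 0.213 ] psi -3.09 turn [-0.05 -0.15  0.  ] then shift mm [ -0.5   3.7 104. ] q [ 0.36  0.35 -0.04  0.   -1.19 -1.88]
```

Request:
{"fn": "carry_out", "kwargs": {
  "steps": [
    [[-0.0005,0.0037,0.03,0,0,0,-0.6],[0,0,0.03,0,0,0,-0.6],[0,0,0.028,0,0,0,-0.6],[0,0,0.014,0,0,0,-0.6],[0,0,0,0,0,0,0.5],[0,0,0,0,0,0,0.5],[0,0,0,0,0,0,0.5],[0,0,0,0,0,0,0.5],[0,0,0,0,0,0,0.5],[0,0,0,0,0,0,0.5]]
  ],
  "newtons": 30
}}

```text
time_s: 13.9
ee_pos: [0.6609, 0.0505, 0.1145]
orientation: [-0.027, 1.0, 0.0, 0.001]
force: [-0.6, -0.3, 4.1]
finger_gap: 0.0374
grip_force: 30.0
```

Run:
```python
from m import *
plan([*cad(-30,122),.2],YAW-np.pi)
```

```text
t 13.9 ee [0.6609 0.0505 0.1145] psi -3.087 turn [ 0.    0.11 -0.03] then shift mm [210.7 199.7 -85.5] q [ 0.37  0.42 -0.16  0.   -0.99 -1.89]
```

Request:
{"fn": "carry_out", "kwargs": {
  "steps": [
    [[0,0,-0.01,0,0,0,0.5],[0,0,-0.02,0,0,0,0.5],[0,0,-0.024,0,0,0,0.5],[0,0,-0.022,0,0,0,0.5],[0,0,-0.01,0,0,0,0.5],[0.012,0.001,0,0,0,0,0.5],[0.025,0.001,0,0,0,0,0.5],[0.035,0.002,0,0,0,0,0.5],[0.035,0.002,0,0,0,0,0.5],[0.035,0.002,0,0,0,0,0.5]]
  ]
}}

```text
time_s: 14.9
ee_pos: [0.5151, 0.0503, 0.1976]
orientation: [-0.027, 1.0, -0.0, -0.001]
force: [0.4, 0.5, -0.6]
finger_gap: 0.0371
grip_force: 29.9
```

Request:
{"fn": "carry_out", "kwargs": {
  "steps": [
    [[0.035,0.002,0,0,0,0,0.5],[0.028,0.002,0,0,0,0,0.5],[0.015,0,0,0,0,0,0.5],[-0.001,0.015,0,0,0,0,0.5],[-0.002,0.03,0,0,0,0,0.5],[-0.002,0.035,0,0,0,0,0.5],[-0.002,0.035,0,0,0,0,0.5],[-0.002,0.035,0,0,0,0,0.5],[-0.001,0.02,0,0,0,0,0.5],[0,0.01,0,0,0,0,0.5]]
  ]
}}

```text
time_s: 15.9
ee_pos: [0.4397, 0.2321, 0.1984]
orientation: [-0.028, 1.0, -0.0, -0.0]
force: [-0.7, -0.9, -1.9]
finger_gap: 0.0374
grip_force: 29.9
```

Run:
```python
from m import *
f=grab('wrist');boards(f,.125,.16,mina=100)
plan([*cad(-30,122),.1185],YAW-np.pi)
```

```text
[282 204] 438 med [0.4232 0.2284 0.1445] rect [427.9 226.9] [13.  36.3] 14.7
[292 296] 323 med [0.5091 0.247  0.1434] rect [509.  243.7] [13.8 36.1] 20.1
t 15.9 ee [0.4398 0.2324 0.1985] psi -3.086 turn [-0.04 -0.04  0.03] then shift mm [ 0.   5.8 80. ] q [ 0.88  0.09 -0.41 -0.   -1.07 -2.4 ]
```

Request:
{"fn": "carry_out", "kwargs": {
  "steps": [
    [[0,0.0055,0,0,0,0,0.5],[0,0,0,0,0,0,0.5],[0,0,0.02,0,0,0,0.5],[0,0,0.022,0,0,0,0.5],[0,0,0.018,0,0,0,0.5],[0,0,0.01,0,0,0,0.5],[0,0,0.006,0,0,0,0.5],[0,0,0.003,0,0,0,0.5],[0,0,0.002,0,0,0,0.5],[0,0,0,0,0,0,0.5]]
  ]
}}

```text
time_s: 16.95
ee_pos: [0.4398, 0.2362, 0.1185]
orientation: [-0.027, 1.0, 0.0, 0.0]
force: [-0.3, 2.0, -2.5]
finger_gap: 0.0372
grip_force: 29.9
```

Request:
{"fn": "carry_out", "kwargs": {
  "steps": [
    [[0,0.0015,0.001,0,0,0,0.5],[0,0,0.001,0,0,0,0.5],[0,0,0,0,0,0,0.5]]
  ]
}}

```text
time_s: 17.25
ee_pos: [0.4407, 0.2372, 0.1183]
orientation: [-0.028, 1.0, -0.001, 0.001]
force: [-0.6, -4.1, 15.5]
finger_gap: 0.0371
grip_force: 30.1
```

Request:
{"fn": "carry_out", "kwargs": {
  "steps": [
    [[0,0,-0.001,0,0,0,0.5],[0,0,0,0,0,0,0],[0,0,0,0,0,0,-0.4],[0,0,0,0,0,0,-0.5],[0,0,0,0,0,0,-0.5],[0,0,-0.02,0,0,0,-0.5],[0,0,-0.04,0,0,0,-0.5],[0,0,-0.04,0,0,0,-0.5],[0,0,0,0,0,0,-0.5]]
  ]
}}

```text
time_s: 18.15
ee_pos: [0.442, 0.2396, 0.2227]
orientation: [-0.028, 1.0, 0.003, 0.003]
force: [0.3, 0.1, -0.9]
finger_gap: 0.0658
grip_force: 0.0
```

Run:
```python
from m import *
f=grab('wrist');boards(f,.125,.16,mina=100);save(f,'w3.png')
print(cad(-30,122),cad(30,122))
f=grab('top');boards(f,.009,.022,(285,420),(180,255));boards(f,.026,.05,(130,200),(205,240),5)
H=cad(64,140);k=[64-152*np.cos(1.18),140+152*np.sin(1.18)];print(cad(*k))
plan([*cad(*k),.21],YAW-1.19)
```

```text
[278 206] 1595 med [0.4381 0.2339 0.1433] rect [440.3 234. ] [36.8 36.5] 1.8
[282 249] 124 med [0.4833 0.2392 0.1306] rect [484.7 239.6] [ 5.2 25.2] 4.9
[282 286] 331 med [0.5113 0.2413 0.1434] rect [512.1 241.3] [14.1 33.4] 4.4
[0.43947867 0.23814801] [0.49938628 0.2414763 ]
[318 195] 427 med [ 0.524  -0.11    0.0179] rect [550.8 -92.5] [103.7 169.3] 4.9
[393 193] 434 med [ 0.5489 -0.3372  0.015 ] rect [ 546.8 -338.1] [74.9 72.5] 14.4
[321 237] 464 med [ 0.4126 -0.0944  0.0152] rect [408.9 -94.9] [74.3 71.8] 4.0
[395 237] 463 med [ 0.4078 -0.3338  0.015 ] rect [ 405.4 -335.3] [74.  73.5] 5.2
[0.46672805 0.3984465 ]
t 18.2 ee [0.4398 0.2381 0.218 ] psi -3.087 turn [  -0.      0.14 -111.86] then shift mm [-133.9  -92.2    8. ] q [ 0.89  0.07 -0.38 -0.   -1.12 -2.41]
```

View pics/w3.png

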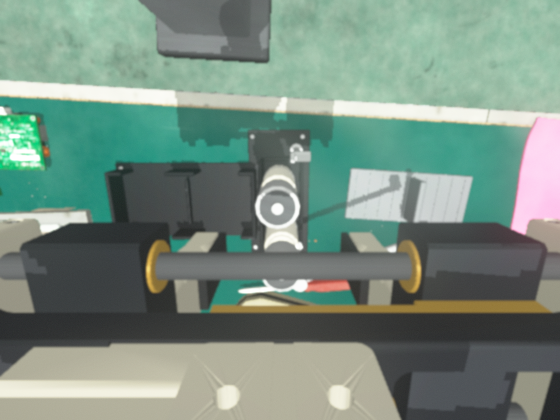

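Request:
{"fn": "carry_out", "kwargs": {
  "steps": [
    [[0,0,0,0,0,-8.5,-0.2],[0,0,0,0,0,-8.5,-0.2],[0,0,0,0,0,-8.5,-0.2],[0,0,0,0,0,-8.5,-0.2],[0,0,0,0,0,-8.5,-0.2],[0,0,0,0,0,-8.5,-0.2],[0,0,0,0,0,-8.5,-0.2],[0,0,0,0,0,-8.5,-0.2],[0,0,0,0,0,-8.5,-0.2],[0,0,0,0,0,-8.5,-0.2]]
  ],
  "newtons": 5
}}

```text
time_s: 19.25
ee_pos: [0.439, 0.2372, 0.2156]
orientation: [-0.698, 0.716, 0.0, -0.002]
force: [0.0, -0.3, 0.3]
finger_gap: 0.053
grip_force: 0.0
```

Request:
{"fn": "carry_out", "kwargs": {
  "steps": [
    [[0,0,0,0,0,-8.5,-0.2],[0,0,0,0,0,-8.5,-0.2],[0,0,0,0,0,-8.5,-0.2],[0,0,0,0,0,-1.4,-0.2],[-0.03,-0.021,0,0,0,0,-0.2],[-0.03,-0.021,0,0,0,0,-0.2],[-0.03,-0.021,0,0,0,0,-0.2],[-0.03,-0.021,0,0,0,0,-0.2],[-0.014,-0.008,0,0,0,0,-0.2],[0,0,0,0,0,0,-0.2]]
  ]
}}

```text
time_s: 20.25
ee_pos: [0.4659, 0.3995, 0.2153]
orientation: [0.843, -0.538, -0.0, 0.001]
force: [0.7, -0.1, 0.4]
finger_gap: 0.0526
grip_force: 0.0
```

Run:
```python
from m import *
f=grab('wrist');boards(f,.12,.165,mina=100)
k=[64-152*np.cos(1.18),140+152*np.sin(1.18)]
plan([*cad(*k),.113],YAW-1.18)
```

```text
[333  17] 1416 med [0.4968 0.2531 0.1424] rect [497.6 250.8] [37.3 17.1] 16.7
[410  30] 2949 med [0.4416 0.2381 0.1431] rect [439.3 235.7] [38.1 34.3] 25.4
[ 72 158] 410 med [0.6302 0.4236 0.1523] rect [632.9 425.4] [17.4  9.7] 41.3
[181 221] 1125 med [0.5397 0.4365 0.1385] rect [540.8 440.4] [26.9 37.6] 82.4
[280 209] 260 med [0.4695 0.3979 0.1359] rect [469.1 399.3] [13.1 13.3] 23.7
t 20.3 ee [0.4657 0.3983 0.2157] psi -1.135 turn [ 0.14 -0.07 -0.61] then shift mm [  0.3  -1.  102.7] q [ 1.03  0.27 -0.15 -0.   -1.16 -0.59]
```

Request:
{"fn": "carry_out", "kwargs": {
  "steps": [
    [[0.0005,-0.0035,0,0,0,0,0.1],[0,0,0.035,0,0,0,0.1],[0,0,0.035,0,0,0,0.1],[0,0,0.032,0,0,0,0.1],[0,0,0,0,0,0,1],[0,0,0,0,0,0,1],[0,0,0,0,0,0,1],[0,0,0,0,0,0,1],[0,0,0,0,0,0,1]]
  ]
}}

```text
time_s: 21.2
ee_pos: [0.4705, 0.3999, 0.1173]
orientation: [0.844, -0.537, 0.0, -0.002]
force: [-0.9, -0.3, 5.6]
finger_gap: 0.0137
grip_force: 5.0
```

Run:
```python
from h import *
H=cad(64,140);e=manip.get_state()['ee_pos'][:2];d=H-e;print(np.linalg.norm(d)*1000,'bar dir',np.arctan2(d[1],d[0]),'theta',YAW-np.arctan2(d[1],d[0]))
plan([*e,.113])
```

```text
151.76749751147975 bar dir -1.1510555272492495 theta 1.2065555272492496
t 21.2 ee [0.4705 0.3999 0.1173] psi -1.134 turn [-0.17  0.08 -0.  ] then shift mm [0.  0.  4.3] q [ 1.02  0.35 -0.26  0.   -0.95 -0.58]
```

Request:
{"fn": "carry_out", "kwargs": {
  "steps": [
    [[0.001,0.0198,0,0,0,-7.5,1],[0.001,0.0198,0,0,0,-7.5,1],[0.001,0.0198,0,0,0,-7.5,1],[0.001,0.0198,0,0,0,-7.5,1],[0.001,0.0198,0,0,0,-7.5,1],[0.001,0.0198,0,0,0,-7.5,1],[0.001,0.0198,0,0,0,-7.5,1],[0.001,0.0198,0,0,0,-7.5,1]]
  ]
}}

```text
time_s: 22.0
ee_pos: [0.3813, 0.277, 0.117]
orientation: [0.999, -0.04, 0.001, -0.002]
force: [2.5, 0.0, 6.3]
finger_gap: 0.014
grip_force: 5.0
```

Request:
{"fn": "carry_out", "kwargs": {
  "steps": [
    [[0.0005,0.0099,0,0,0,-3.75,1],[0.0005,0.0099,0,0,0,-3.75,1],[0,0.0045,0,0,0,-1.7,1],[0,0.002,0,0,0,0,1],[0,0,0,0,0,0,1]]
  ]
}}

```text
time_s: 22.5
ee_pos: [0.3815, 0.2527, 0.1168]
orientation: [0.999, 0.037, 0.001, -0.003]
force: [-8.1, 9.7, 5.3]
finger_gap: 0.0149
grip_force: 5.0
```

Run:
```python
from h import *
H=cad(64,140);e=manip.get_state()['ee_pos'][:2];d=H-e;print(np.linalg.norm(d)*1000,'theta',YAW-np.arctan2(d[1],d[0]),manip.get_state()['force'])
```

```text
151.0809314212824 theta -0.0017781747596049627 [-8.13051654  9.7323099   5.30540423]
```

Request:
{"fn": "carry_out", "kwargs": {
  "steps": [
    [[0,0,0,0,0,0,0.3],[0,0,0,0,0,0,0.3],[0,0,0,0,0,0,0.3],[0,0,-0.03,0,0,0,0.3],[0,0,-0.04,0,0,0,0.3],[0,0,-0.03,0,0,0,-1],[0,0,0,0,0,8.5,-1],[0,0,0,0,0,8.5,-1],[0,0,0,0,0,8.5,-1],[0,0,0,0,0,8.5,-1]]
  ]
}}

```text
time_s: 23.5
ee_pos: [0.3812, 0.2495, 0.2152]
orientation: [0.966, -0.26, -0.0, 0.0]
force: [-0.1, 0.8, 0.8]
finger_gap: 0.065
grip_force: 0.0
```

Request:
{"fn": "carry_out", "kwargs": {
  "steps": [
    [[0,0,0,0,0,8.5,-1],[0,0,0,0,0,8.5,-1],[0,0,0,0,0,8.5,-1],[0,0,0,0,0,8.5,-1],[0,0,0,0,0,8.5,-1],[0,0,0,0,0,8.5,-1],[0,0,0,0,0,8.5,-1]]
  ]
}}

```text
time_s: 24.2
ee_pos: [0.3812, 0.2496, 0.2151]
orientation: [0.709, -0.705, 0.0, 0.0]
force: [0.2, 0.7, 0.6]
finger_gap: 0.0877
grip_force: 0.0
```

Run:
```python
from h import *
plan([.42,-.01,.21],-np.pi/2+.056)
```

```text
t 24.2 ee [0.3812 0.2496 0.2151] psi -1.564 turn [ 0.01 -0.03 -2.84] then shift mm [261.3 -24.2   5.1] q [ 1.01 -0.   -0.47  0.   -1.11 -1.01]
```

Request:
{"fn": "carry_out", "kwargs": {
  "steps": [
    [[0,0,0,0,0,-2.84,-1],[0.025,-0.003,0,0,0,0,-1],[0.045,-0.004,0.001,0,0,0,-1],[0.045,-0.004,0.001,0,0,0,-1],[0.045,-0.004,0.001,0,0,0,-1],[0.045,-0.004,0.001,0,0,0,-1],[0.036,-0.003,0.001,0,0,0,-1],[0.02,-0.002,0,0,0,0,-1],[0,0,0,0,0,0,-1]]
  ]
}}

```text
time_s: 25.1
ee_pos: [0.4212, -0.0114, 0.2101]
orientation: [0.728, -0.686, -0.0, 0.0]
force: [1.0, -0.1, -0.6]
finger_gap: 0.0873
grip_force: 0.0
```

Run:
```python
from m import *
f=grab('wrist');save(f,'w4.png');boards(f,.01,.017,mina=1500)
g=grab('top');print('top');boards(g,.009,.022,(285,420),(180,255));print('bar');boards(g,.09,.15,(195,290),(180,255),5)
plan([.409,-.095,.1],-np.pi/2+.056)
```

```text
[164 106] 2964 med [ 0.5187 -0.0958  0.0161] rect [573.4 -91. ] [152.2 169.4] 4.8
[300 115] 3680 med [ 0.4106 -0.0963  0.0138] rect [406.8 -95.3] [74.3 72. ] 2.9
[540 188] 1555 med [ 0.0967 -0.0184  0.0116] rect [ 98.7 -26.3] [38.5 88.4] 0.5
top
[393 193] 439 med [ 0.549  -0.3373  0.0152] rect [ 546.8 -338.3] [74.2 72.6] 13.1
[324 237] 300 med [ 0.4131 -0.107   0.0155] rect [ 408.9 -104.1] [74.1 52.2] 4.3
[395 237] 463 med [ 0.4077 -0.3345  0.0151] rect [ 405.7 -334.2] [74.2 72.2] 8.8
bar
[210 202] 202 med [0.4996 0.2423 0.1431] rect [508.5 244.3] [67.5 42. ] 9.1
t 25.2 ee [ 0.4213 -0.0096  0.2102] psi -1.51 turn [ 0.01 -0.01  0.26] then shift mm [ 84.6  17.1 110.2] q [ 0.45 -0.06 -0.53  0.   -1.1  -0.39]
```

View pics/w4.png

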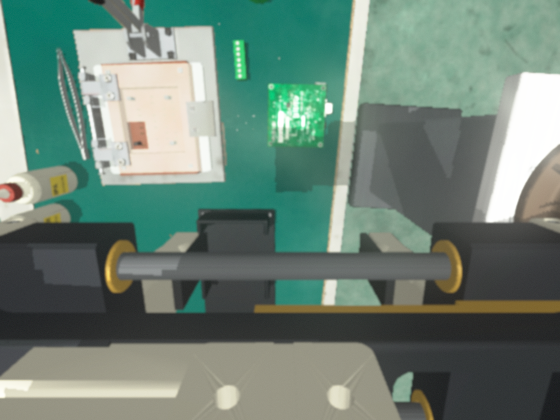

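Board at wrist pixels x 268–326, y 84–147, with a white connector (329,107) sticking out of the near edge, offset to the right; so I grip offset to the left of it.

```bash
cat >> m.py <<'E'
def plate(f,x,y,lo=.008,hi=.021,k=21,r=.06):
    P=pts(f);ok=(f['z_map']>0)&(P[...,2]>lo)&(P[...,2]<hi)&(np.hypot(P[...,0]-x,P[...,1]-y)<r)
    ok=cv2.morphologyEx(ok.astype(np.uint8),cv2.MORPH_CLOSE,np.ones((5,5)))
    o=cv2.morphologyEx(ok,cv2.MORPH_OPEN,np.ones((k,k)))
    z=np.median(P[...,2][o>0])
    cs,_=cv2.findContours(o,cv2.RETR_EXTERNAL,cv2.CHAIN_APPROX_NONE);c=max(cs,key=cv2.contourArea)[:,0]
    q=np.array([plane(f,u,v,z)[:2] for u,v in c])*1000
    b=cv2.minAreaRect(q.astype(np.float32));print('plate',np.round(b[0],1),np.round(b[1],1),round(b[2],1),'z',z.round(4))
    ex=P[(ok>0)&(o==0)]; 
    if len(ex)>5: print('extra n',len(ex),'med',np.median(ex,0).round(4))
    return b
E
python3 - <<'E'
from m import *
f=grab('wrist');plate(f,.408,-.095)
P=pts(f);print(P[102:114:3,322:334:2].round(3).reshape(-1,3))
print(f['color'][107,318:336])
E
```

```text
plate [410.8 -94.2] [67.6 68.7] 3.4 z 0.0139
extra n 125 med [ 0.3763 -0.1073  0.0107]
[[ 0.383 -0.11   0.013]
 [ 0.381 -0.11   0.013]
 [ 0.378 -0.11   0.01 ]
 [ 0.376 -0.111  0.01 ]
 [ 0.373 -0.111  0.01 ]
 [ 0.371 -0.111  0.009]
 [ 0.383 -0.107  0.015]
 [ 0.38  -0.107  0.014]
 [ 0.378 -0.107  0.012]
 [ 0.375 -0.107  0.01 ]
 [ 0.373 -0.107  0.01 ]
 [ 0.371 -0.108  0.011]
 [ 0.382 -0.103  0.015]
 [ 0.38  -0.104  0.014]
 [ 0.378 -0.104  0.012]
 [ 0.375 -0.104  0.011]
 [ 0.373 -0.104  0.01 ]
 [ 0.37  -0.104  0.009]
 [ 0.382 -0.1    0.013]
 [ 0.38  -0.1    0.013]
 [ 0.377 -0.101  0.012]
 [ 0.375 -0.101  0.011]
 [ 0.372 -0.101  0.01 ]
 [ 0.368 -0.102  0.   ]]
[[ 67 179 115]
 [ 65 175 113]
 [ 66 176 114]
 [ 66 180 116]
 [ 65 181 116]
 [ 76 184 121]
 [144 208 161]
 [235 245 233]
 [255 255 255]
 [255 255 255]
 [255 255 254]
 [255 255 254]
 [255 255 254]
 [255 255 253]
 [227 238 228]
 [142 177 159]
 [ 92 149 128]
 [ 86 151 129]]
```

Run:
```python
from m import *
plan([.4104,-.0845,.004],-np.pi/2+.06)
```

```text
t 25.2 ee [ 0.4214 -0.0091  0.2102] psi -1.509 turn [ 0.01 -0.    0.1 ] then shift mm [ 74.6  15.5 206.2] q [ 0.45 -0.06 -0.53 -0.   -1.1  -0.39]
```

Request:
{"fn": "carry_out", "kwargs": {
  "steps": [
    [[0.0373,0.0078,0.02,0,0,0,-1],[0.0373,0.0077,0.03,0,0,0,-1],[0,0,0.045,0,0,0,-1],[0,0,0.045,0,0,0,-1],[0,0,0.03,0,0,0,-1],[0,0,0.02,0,0,0,-1],[0,0,0.01,0,0,0,-1],[0,0,0,0,0,0,-1]]
  ],
  "newtons": 12
}}

```text
time_s: 26.05
ee_pos: [0.4098, -0.0839, 0.0089]
orientation: [0.729, -0.684, -0.001, 0.001]
force: [0.4, -1.1, 1.1]
finger_gap: 0.0874
grip_force: 0.0
```

Run:
```python
from m import *
plan([.4104,-.0845,.004],-np.pi/2+.06)
```

```text
t 26.1 ee [ 0.4098 -0.0839  0.0089] psi -1.507 turn [ 0.19 -0.04  0.22] then shift mm [ 0.6 -0.6  4.9] q [ 0.27  0.23 -0.81 -0.   -0.54 -0.21]
```

Request:
{"fn": "carry_out", "kwargs": {
  "steps": [
    [[0,0,0.004,0,0,0,-1],[0,0,0,0,0,0,0.3],[0,0,0,0,0,0,0.3],[0,0,0,0,0,0,0.3],[0,0,0,0,0,0,0.3],[0,0,0,0,0,0,0.3],[0,0,0,0,0,0,0.3]]
  ]
}}

```text
time_s: 26.75
ee_pos: [0.411, -0.0844, 0.0067]
orientation: [0.729, -0.685, 0.0, -0.0]
force: [-1.2, 1.5, 6.3]
finger_gap: 0.0653
grip_force: 12.1
```

Run:
```python
from m import *
plan([*cad(0,-33),.1],-np.pi/2+YAW)
```

```text
t 26.8 ee [ 0.411  -0.0844  0.0067] psi -1.508 turn [-0.05  0.01  0.4 ] then shift mm [-165.5  -76.3  -93.3] q [ 0.27  0.23 -0.81  0.   -0.53 -0.21]
```

Request:
{"fn": "carry_out", "kwargs": {
  "steps": [
    [[0,0,-0.02,0,0,0,0.3],[0,0,-0.035,0,0,0,0.3],[0,0,-0.038,0,0,0,0.3],[-0.017,-0.008,0,0,0,0.2,0.3],[-0.033,-0.0152,0,0,0,0.2,0.3],[-0.033,-0.0152,0,0,0,0,0.3],[-0.033,-0.0152,0,0,0,0,0.3],[-0.033,-0.0152,0,0,0,0,0.3],[-0.0165,-0.0075,0,0,0,0,0.3],[0,0,0,0,0,0,0.3]]
  ]
}}

```text
time_s: 27.75
ee_pos: [0.4782, 0.0869, 0.099]
orientation: [0.727, -0.686, 0.0, -0.0]
force: [-0.3, 0.0, -0.4]
finger_gap: 0.0654
grip_force: 12.1
```

Run:
```python
from m import *
f=grab('wrist');save(f,'w5.png')
e=manip.get_state()['ee_pos'];plate(f,e[0],e[1],.09,.125,15,.08)
plan([*cad(0,-33),.0107],-np.pi/2+YAW)
```

```text
plate [479.7  61.4] [96.4 47. ] 3.3 z 0.1059
extra n 285 med [0.4475 0.0771 0.1197]
t 27.8 ee [0.4772 0.0856 0.0988] psi -1.514 turn [ 0.06 -0.02  0.07] then shift mm [ 0.6 -0.8 88.1] q [ 0.58  0.18 -0.57 -0.   -0.83 -0.53]
```

View pics/w5.png

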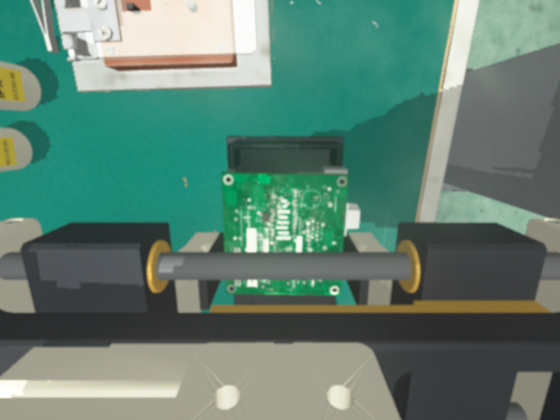

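Board held level, connector clear at (352,215); top edge at row ~172.

Run:
```python
from m import *
f=grab('wrist')
for p in [(222,173),(348,172),(222,294),(343,294)]: print(plane(f,*p,.106)[:2])
print(manip.get_state()['ee_pos'])
```

```text
[0.51145906 0.04152511]
[0.44675757 0.03739596]
[0.51119163 0.111438  ]
[0.44181649 0.10758384]
[0.47676648 0.08476466 0.09876563]
```

Request:
{"fn": "carry_out", "kwargs": {
  "steps": [
    [[0.0002,-0.0005,0.03,0,0,0,0.3],[0,0,0.025,0,0,0,0.3],[0,0,0.015,0,0,0,0.3],[0,0,0.01,0,0,0,0.3],[0,0,0.005,0,0,0,0.3],[0,0,0,0,0,0,0.3]]
  ]
}}

```text
time_s: 28.45
ee_pos: [0.4777, 0.0844, 0.0141]
orientation: [0.726, -0.687, -0.0, 0.0]
force: [-0.1, 0.1, 0.2]
finger_gap: 0.0651
grip_force: 12.1
```

Run:
```python
from m import *
plan([*cad(0,-33),.0107],-np.pi/2+YAW);print(manip.get_state()['force'])
```

```text
t 28.4 ee [0.4777 0.0844 0.0141] psi -1.516 turn [ 0.04 -0.02 -0.04] then shift mm [-0.7 -0.3  3.4] q [ 0.58  0.31 -0.66  0.   -0.61 -0.53]
[-0.06953723  0.1001707   0.18828841]
```

Request:
{"fn": "carry_out", "kwargs": {
  "steps": [
    [[0,0,0.003,0,0,0,0.3],[0,0,0,0,0,0,-0.8],[0,0,0,0,0,0,-0.8],[0,0,0,0,0,0,-0.8],[0,0,-0.02,0,0,0,-0.8],[0,0,-0.045,0,0,0,-0.8],[0,0,-0.045,0,0,0,-1],[0,0,-0.04,0,0,0,-1],[0,0,-0.04,0,0,0,-1]]
  ]
}}

```text
time_s: 29.35
ee_pos: [0.4777, 0.0848, 0.2035]
orientation: [0.726, -0.687, 0.0, -0.001]
force: [0.2, 0.5, 0.3]
finger_gap: 0.0873
grip_force: 0.0
```

Run:
```python
from m import *
f=grab('wrist');plate(f,*cad(0,-43),lo=.012,hi=.026);print(cad(0,-43))
g=grab('top');boards(g,.009,.022,(285,420),(180,255))
plan([.41,-.255,.2],-np.pi/2+.09)
```

```text
plate [477.6  78.9] [66.4 78.8] 1.8 z 0.0177
extra n 319 med [0.4445 0.0599 0.0146]
[0.47858528 0.07506621]
[318 195] 418 med [ 0.5223 -0.0986  0.0177] rect [550.1 -92.3] [103.5 168.8] 4.3
[393 193] 432 med [ 0.5493 -0.3369  0.015 ] rect [ 546.9 -337.8] [74.  72.9] 13.3
[395 237] 465 med [ 0.4076 -0.3334  0.0152] rect [ 405.3 -334.6] [73.8 73.6] 4.7
t 29.4 ee [0.4809 0.0861 0.2073] psi -1.514 turn [-0.57  0.2  -1.92] then shift mm [333.4 101.3   7.3] q [ 0.58  0.06 -0.42  0.   -1.08 -0.53]
```

Request:
{"fn": "carry_out", "kwargs": {
  "steps": [
    [[0.02,0.006,0,0,0,-0.96,-1],[0.042,0.0128,0,0,0,-0.96,-1],[0.042,0.0128,0,0,0,0,-1],[0.042,0.0128,0,0,0,0,-1],[0.042,0.0128,0,0,0,0,-1],[0.042,0.0128,0,0,0,0,-1],[0.042,0.0128,0,0,0,0,-1],[0.041,0.0128,0,0,0,0,-1],[0.02,0.006,0,0,0,0,-1],[0,0,0,0,0,0,-1]]
  ]
}}

```text
time_s: 30.45
ee_pos: [0.4039, -0.2576, 0.2008]
orientation: [0.737, -0.676, -0.0, 0.0]
force: [0.3, 0.8, 0.4]
finger_gap: 0.0881
grip_force: 0.0
```

Run:
```python
from m import *
f=grab('wrist');save(f,'w6.png');print(f['z_map'].shape)
b=plate(f,.408,-.334)
plate(f,.549,-.337)
plan([.41,-.255,.2],-np.pi/2+.09)
```

```text
(420, 560)
plate [ 406.7 -334.4] [66.6 69.7] 4.9 z 0.0138
extra n 98 med [ 0.3716 -0.3493  0.0104]
plate [ 546.1 -338.1] [70.8 70.2] 12.6 z 0.0139
extra n 243 med [ 0.5293 -0.3565  0.0128]
t 30.5 ee [ 0.4042 -0.2565  0.2008] psi -1.485 turn [ 0.04  0.02 -0.23] then shift mm [-1.  -5.9  0.8] q [-0.15  0.05 -0.44 -0.   -1.08  0.24]
```

View pics/w6.png

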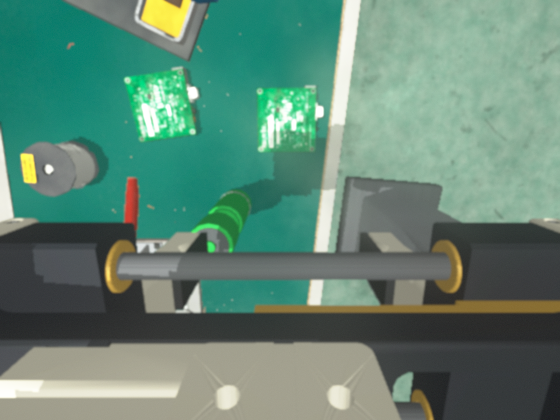

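Run:
```python
from m import *
plan([.4059,-.3244,.0055],-1.4853)
```

```text
t 30.5 ee [ 0.4042 -0.2565  0.2008] psi -1.485 turn [0.04 0.02 0.03] then shift mm [ 67.8   4.1 195.3] q [-0.15  0.05 -0.44 -0.   -1.08  0.24]
```

Request:
{"fn": "carry_out", "kwargs": {
  "steps": [
    [[0.034,0.002,0.01,0,0,0,-1],[0.034,0.002,0.03,0,0,0,-1],[0,0,0.045,0,0,0,-1],[0,0,0.045,0,0,0,-1],[0,0,0.035,0,0,0,-1],[0,0,0.02,0,0,0,-1],[0,0,0.012,0,0,0,-1],[0,0,0,0,0,0,-1]]
  ]
}}

```text
time_s: 31.3
ee_pos: [0.4061, -0.3223, 0.0044]
orientation: [0.738, -0.675, -0.002, 0.001]
force: [-3.2, 2.6, 6.3]
finger_gap: 0.0876
grip_force: 2.8
```

Run:
```python
from m import *
plan([.4059,-.3244,.0055],-1.4853)
```

```text
t 31.3 ee [ 0.4061 -0.3223  0.0044] psi -1.481 turn [0.21 0.07 0.26] then shift mm [ 2.1  0.3 -1.1] q [-0.29  0.37 -0.59  0.   -0.62  0.38]
```

Request:
{"fn": "carry_out", "kwargs": {
  "steps": [
    [[0.0015,0,-0.002,0,0,0,-1],[0,0,0,0,0,0,-1]]
  ]
}}

```text
time_s: 31.5
ee_pos: [0.4082, -0.3249, 0.007]
orientation: [0.738, -0.675, 0.001, -0.0]
force: [0.3, 0.6, 0.8]
finger_gap: 0.088
grip_force: 0.0
```

Request:
{"fn": "carry_out", "kwargs": {
  "steps": [
    [[0,0,0,0,0,0,0.3],[0,0,0,0,0,0,0.3],[0,0,0,0,0,0,0.3],[0,0,0,0,0,0,0.3],[0,0,0,0,0,0,0.3],[0,0,0,0,0,0,0.3]]
  ]
}}

```text
time_s: 32.1
ee_pos: [0.4071, -0.3251, 0.0063]
orientation: [0.738, -0.675, -0.0, -0.0]
force: [-1.3, 0.0, 1.3]
finger_gap: 0.0654
grip_force: 12.0
```

Run:
```python
from m import *
plan([*cad(0,53),.2],-np.pi/2+YAW)
```

```text
t 32.1 ee [ 0.4071 -0.3251  0.0063] psi -1.482 turn [0.   0.   1.91] then shift mm [-491.5  -93.6 -193.7] q [-0.3   0.36 -0.58 -0.   -0.62  0.39]
```

Request:
{"fn": "carry_out", "kwargs": {
  "steps": [
    [[0,0,-0.025,0,0,0,0.3],[0,0,-0.045,0,0,0,0.3],[0,0,-0.048,0,0,0,0.3],[0,0,-0.045,0,0,0,0.3],[0,0,-0.03,0,0,1.91,0.3],[-0.022,-0.0042,0,0,0,0,0.3],[-0.042,-0.008,0,0,0,0,0.3],[-0.045,-0.0086,0,0,0,0,0.3],[-0.045,-0.0086,0,0,0,0,0.3],[-0.045,-0.0086,0,0,0,0,0.3]]
  ]
}}

```text
time_s: 33.1
ee_pos: [0.4337, -0.1227, 0.1993]
orientation: [0.726, -0.687, 0.0, -0.0]
force: [1.3, -0.4, -0.5]
finger_gap: 0.0656
grip_force: 12.1
```

Request:
{"fn": "carry_out", "kwargs": {
  "steps": [
    [[-0.045,-0.0086,0,0,0,0,0.3],[-0.045,-0.0086,0,0,0,0,0.3],[-0.045,-0.0086,0,0,0,0,0.3],[-0.045,-0.0086,0,0,0,0,0.3],[-0.045,-0.0086,0,0,0,0,0.3],[-0.038,-0.0072,0,0,0,0,0.3],[-0.022,-0.004,0,0,0,0,0.3],[-0.0075,-0.001,0.04,0,0,0,0.3],[0,0,0.04,0,0,0,0.3],[0,0,0.02,0,0,0,0.3]]
  ]
}}

```text
time_s: 34.1
ee_pos: [0.4711, 0.1702, 0.0961]
orientation: [0.727, -0.687, -0.001, 0.002]
force: [0.1, -1.4, -0.5]
finger_gap: 0.0652
grip_force: 12.1
```

Run:
```python
from m import *
plan([*cad(0,52.5),.0107],-np.pi/2+YAW)
f=grab('wrist');e=manip.get_state()['ee_pos'];z=e[2]+.008
P=pts(f);m=(f['z_map']>0)&(abs(P[...,2]-z)<.006)&(abs(P[...,0]-e[0])<.05);m[:, :200]=0;m[:,370:]=0
q=P[m];print('-y edge at mid',np.percentile(q[abs(q[:,0]-e[0])<.01][:,1],1),'exp',e[1]-.0445,'x range at y-25',[np.percentile(q[abs(q[:,1]-e[1]+.035)<.006][:,0],p) for p in (2,98)],'z',np.median(q[:,2]),e)
```

```text
t 34.1 ee [0.4711 0.1702 0.0961] psi -1.515 turn [ 0.2  -0.11  0.01] then shift mm [-0.1 -2.2 85.4] q [ 0.74  0.21 -0.54 -0.   -0.83 -0.68]
-y edge at mid 0.1254220611286298 exp 0.12479332318620186 x range at y-25 [np.float64(0.4413565619989066), np.float64(0.5047855816759165)] z 0.10348746291011805 [0.47008699 0.16929332 0.09399285]
```

Request:
{"fn": "carry_out", "kwargs": {
  "steps": [
    [[0,-0.0025,0.02,0,0,0,0.3],[0,0,0.025,0,0,0,0.3],[0,0,0.02,0,0,0,0.3],[0,0,0.01,0,0,0,0.3],[0,0,0,0,0,0,0.3]]
  ]
}}

```text
time_s: 34.65
ee_pos: [0.475, 0.1706, 0.0236]
orientation: [0.726, -0.687, -0.0, 0.001]
force: [-0.3, -0.7, -1.2]
finger_gap: 0.0656
grip_force: 12.1
```

Run:
```python
from m import *
plan([*cad(0,52.5),.0107],-np.pi/2+YAW);print(manip.get_state()['force'])
```

```text
t 34.6 ee [0.475  0.1706 0.0236] psi -1.515 turn [ 0.09 -0.07 -0.  ] then shift mm [ 0.1  1.7 12.9] q [ 0.73  0.32 -0.6  -0.   -0.65 -0.68]
[-0.25397115 -0.690668   -1.20181889]
```

Request:
{"fn": "carry_out", "kwargs": {
  "steps": [
    [[0,0.001,0.008,0,0,0,0.3],[0,0,0.0035,0,0,0,0.3],[0,0,0,0,0,0,0.3],[0,0,0,0,0,0,-0.8],[0,0,0,0,0,0,-0.8],[0,0,0,0,0,0,-0.8],[0,0,-0.02,0,0,0,-0.8],[0,0,-0.045,0,0,0,-0.8],[0,0,-0.045,0,0,0,-1],[0,0,-0.04,0,0,0,-1]]
  ]
}}

```text
time_s: 35.65
ee_pos: [0.4745, 0.1709, 0.1652]
orientation: [0.727, -0.687, 0.0, -0.001]
force: [1.0, 1.3, 0.4]
finger_gap: 0.0865
grip_force: 0.0
```

Run:
```python
from m import *
f=grab('wrist');plate(f,*cad(0,43),lo=.012,hi=.024);print(cad(0,43));
g=grab('top');print('sep');boards(g,.026,.05,(130,200),(205,240),5);boards(g,.0025,.008,(135,200),(205,240),60)
plan([.445,.40,.2],0)
```

```text
plate [474.4 165. ] [66.4 77.9] 3.2 z 0.0178
extra n 1105 med [0.4714 0.1186 0.017 ]
[0.47381472 0.16093379]
sep
[190 232] 111 med [0.4223 0.3244 0.004 ] rect [420.9 322.5] [52.3 49.4] 57.8
t 35.8 ee [0.4773 0.1728 0.1689] psi -1.514 turn [ -0.64  -0.15 -86.75] then shift mm [ -32.3 -227.2  -31.1] q [ 0.74  0.12 -0.44  0.   -0.99 -0.68]
```

Request:
{"fn": "carry_out", "kwargs": {
  "steps": [
    [[0,0,-0.03,0,0,-8.5,-1],[0,0,0,0,0,-8.5,-1],[0,0,0,0,0,-8.5,-1],[0,0,0,0,0,-8.5,-1],[0,0,0,0,0,-8.5,-1],[0,0,0,0,0,-8.5,-1],[0,0,0,0,0,-8.5,-1],[0,0,0,0,0,-8.5,-1],[0,0,0,0,0,-8.5,-1],[0,0,0,0,0,-8.5,-1]]
  ]
}}

```text
time_s: 36.75
ee_pos: [0.4742, 0.1708, 0.1926]
orientation: [1.0, -0.013, -0.0, 0.0]
force: [-0.1, -0.7, -0.1]
finger_gap: 0.0875
grip_force: 0.0
```

Request:
{"fn": "carry_out", "kwargs": {
  "steps": [
    [[0,0,0,0,0,-1.75,-1],[-0.008,-0.02,0,0,0,0,-0.5],[-0.015,-0.042,0,0,0,0,-0.5],[-0.015,-0.042,0,0,0,0,-0.5],[-0.015,-0.042,0,0,0,0,-0.5],[-0.015,-0.042,0,0,0,0,-0.5],[-0.015,-0.042,0,0,0,0,-0.5],[0,0,0,0,0,0,-0.5]]
  ]
}}

```text
time_s: 37.55
ee_pos: [0.3902, 0.4052, 0.1923]
orientation: [1.0, 0.001, 0.0, -0.0]
force: [0.2, -0.8, -0.9]
finger_gap: 0.0659
grip_force: 0.0
```

Run:
```python
from m import *
f=grab('wrist');save(f,'w7.png');print('fin');boards(f,.03,.045,mina=150);print('plate');plate(f,.46,.405,.0015,.008,9,.11)
plan([.457,.406,.1],0)
```

```text
fin
[438  85] 268 med [0.4956 0.2564 0.0381] rect [497.5 250.3] [37.5 16.9] 15.5
[282 130] 419 med [0.4552 0.4054 0.0374] rect [455.6 405.7] [ 7.9 54.4] 89.0
[438 146] 243 med [0.442  0.2496 0.0378] rect [440.5 244.1] [16.6 37.4] 85.5
plate
plate [469.3 452.9] [85.9 96.7] 88.2 z 0.0024
extra n 5127 med [0.5007 0.3933 0.0006]
t 37.6 ee [0.3905 0.403  0.1921] psi 0.002 turn [0.04 0.02 0.11] then shift mm [66.5 -3.  92.1] q [ 1.15  0.2  -0.29 -0.   -1.08  0.42]
```

View pics/w7.png

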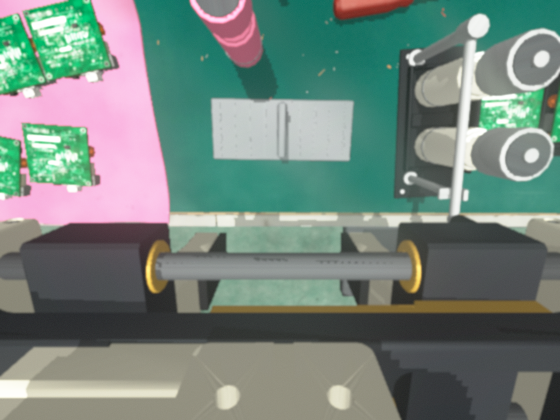

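Wrist view: bar lies shut across both upright bottles; separator at (282,130), fin up, centre (0.4556,0.4057).

Request:
{"fn": "carry_out", "kwargs": {
  "steps": [
    [[0.033,-0.0014,0,0,0,0.9,-0.5],[0.0322,-0.0013,0.02,0,0,0,-0.5],[0,0,0.04,0,0,0,-0.5],[0,0,0.045,0,0,0,-0.5],[0,0,0.035,0,0,0,-0.5],[0,0,0.02,0,0,0,-0.5],[0,0,0.015,0,0,0,-0.5],[0,0,0,0,0,0,-0.5]]
  ]
}}

```text
time_s: 38.4
ee_pos: [0.4561, 0.4006, 0.0154]
orientation: [1.0, -0.009, -0.001, 0.002]
force: [0.0, -0.3, 0.6]
finger_gap: 0.0655
grip_force: 0.0
```

Run:
```python
from m import *
plan([.4556,.4057,.014],-.015)
```

```text
t 38.4 ee [0.4561 0.4006 0.0154] psi -0.018 turn [ 0.23  0.15 -0.19] then shift mm [-0.6 -5.1  1.4] q [ 1.04  0.46 -0.38 -0.   -0.74  0.51]
```

Request:
{"fn": "carry_out", "kwargs": {
  "steps": [
    [[-0.0005,-0.0045,0.001,0,0,0,-0.5],[0,0,0,0,0,0,-0.2],[0,0,0,0,0,0,0.2],[0,0,0,0,0,0,0.6],[0,0,0,0,0,0,1],[0,0,0,0,0,0,1],[0,0,0,0,0,0,1],[0,0,0,0,0,0,1],[0,0,0,0,0,0,1]]
  ],
  "newtons": 25
}}

```text
time_s: 39.3
ee_pos: [0.4564, 0.4076, 0.0167]
orientation: [1.0, -0.008, -0.0, 0.0]
force: [-0.0, 0.1, 0.7]
finger_gap: 0.0077
grip_force: 25.0
```

Run:
```python
from m import *
plan([*cad(0,-2.5),.2],YAW)
```

```text
t 39.3 ee [0.4564 0.4076 0.0167] psi -0.017 turn [ 0.01  0.   -4.14] then shift mm [   3.7  292.8 -183.3] q [ 1.05  0.46 -0.37  0.   -0.74  0.51]
```

Request:
{"fn": "carry_out", "kwargs": {
  "steps": [
    [[0,0,-0.02,0,0,0,1],[0,0,-0.04,0,0,0,1],[0,0,-0.045,0,0,0,1],[0,0,-0.045,0,0,-2,1],[0,0,-0.033,0,0,-2.14,1],[0,0.02,0,0,0,0,1],[0.0006,0.035,0,0,0,0,1],[0.0006,0.04,0,0,0,0,1],[0.0006,0.04,0,0,0,0,1],[0.0006,0.04,0,0,0,0,1]]
  ]
}}

```text
time_s: 40.3
ee_pos: [0.4678, 0.231, 0.199]
orientation: [1.0, 0.028, -0.0, 0.0]
force: [1.2, -0.8, 0.1]
finger_gap: 0.0076
grip_force: 25.0
```

Request:
{"fn": "carry_out", "kwargs": {
  "steps": [
    [[0.0006,0.04,0,0,0,0,1],[0.0006,0.038,0,0,0,0,1],[0,0.027,0,0,0,0,1],[0,0.0125,0,0,0,0,1],[0,0,0,0,0,0,1],[0,0,0,0,0,0,1]]
  ]
}}

```text
time_s: 40.9
ee_pos: [0.4762, 0.1159, 0.1995]
orientation: [1.0, 0.027, -0.0, -0.0]
force: [0.4, -0.4, -0.4]
finger_gap: 0.0078
grip_force: 25.0
```

Run:
```python
from m import *
plan([*cad(0.8,-2.5),.1],YAW)
f=grab('wrist');save(f,'w8.png')
g=grab('side');save(g,'s8.png',(150,150,350,350),3)
```

```text
t 40.9 ee [0.4762 0.1159 0.1995] psi 0.055 turn [-0.    0.01 -0.05] then shift mm [ 0.9  0.4 99.5] q [ 0.64  0.07 -0.42 -0.   -1.07  0.98]
```

View pics/w8.png

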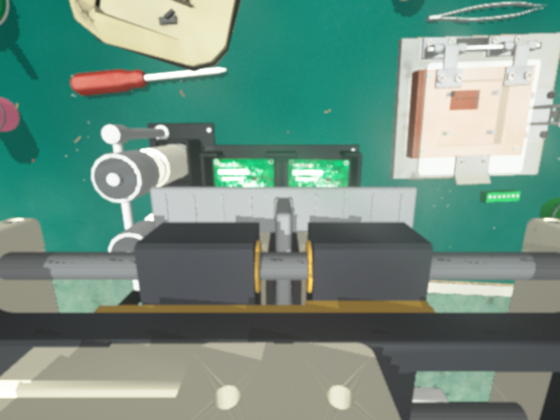

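Separator held level (far edge row 187, cols 150–415), both lower boards visible in their pockets.

Run:
```python
from m import *
f=grab('wrist');P=pts(f);e=manip.get_state()['ee_pos']
m=(f['z_map']>0)&(abs(P[...,2]-.187)<.012);m[222:]=0;q=P[m]
c,s=np.cos(YAW),np.sin(YAW);r=(q[:,:2]-e[:2])@np.array([[c,-s],[s,c]])*1000
sel=(r[:,0]>10);print('x max',np.percentile(r[sel&(abs(r[:,1])>10),0],99),'y',np.percentile(r[sel,1],[.5,99.5]))
for y0 in(-75,75):
    k=sel&(abs(r[:,1]-y0)<4);print(y0,np.percentile(r[k,0],98),'z',np.median(q[k,2]))
print(e)
```

```text
x max 33.18270276275679 y [-80.30013811  77.62383711]
-75 33.046356012856705 z 0.1854785823533972
75 33.052953606049755 z 0.185260889545814
[0.4762489  0.1166477  0.19953876]
```

Request:
{"fn": "carry_out", "kwargs": {
  "steps": [
    [[0.0008,-0.0005,0.03,0,0,0,1],[0,0,0.04,0,0,0,1],[0,0,0.03,0,0,0,1],[0,0,0.02,0,0,0,1],[0,0,0.01,0,0,0,1],[0,0,0,0,0,0,1]]
  ]
}}

```text
time_s: 41.65
ee_pos: [0.4764, 0.1165, 0.0686]
orientation: [1.0, 0.028, -0.001, 0.001]
force: [-1.0, 0.9, -0.7]
finger_gap: 0.0075
grip_force: 25.0
```

Run:
```python
from m import *
plan([*cad(0.8,-1.8),.0377],YAW);print(manip.get_state()['force'])
```

```text
t 41.6 ee [0.4764 0.1165 0.0686] psi 0.056 turn [0.08 0.13 0.04] then shift mm [ 0.7  0.3 30.9] q [ 0.64  0.23 -0.59 -0.   -0.76  0.99]
[-0.96896385  0.94628693 -0.68997739]
```

Request:
{"fn": "carry_out", "kwargs": {
  "steps": [
    [[0.0005,0,0.008,0,0,0,1],[0,0,0.008,0,0,0,1],[0,0,0.006,0,0,0,1],[0,0,0.004,0,0,0,1],[0,0,0,0,0,0,1]]
  ]
}}

```text
time_s: 42.15
ee_pos: [0.4772, 0.1162, 0.0433]
orientation: [1.0, 0.028, -0.0, 0.0]
force: [-0.5, -0.4, -1.0]
finger_gap: 0.0077
grip_force: 25.0
```

No contact, it is inside the walls. Go on to seating.

Request:
{"fn": "carry_out", "kwargs": {
  "steps": [
    [[0,0,0.003,0,0,0,1],[0,0,0.002,0,0,0,1],[0,0,0.001,0,0,0,1],[0,0,0,0,0,0,1]]
  ]
}}

```text
time_s: 42.55
ee_pos: [0.4774, 0.1163, 0.0376]
orientation: [1.0, 0.028, -0.0, 0.0]
force: [-0.2, 1.0, -0.2]
finger_gap: 0.0078
grip_force: 25.0
```

Request:
{"fn": "carry_out", "kwargs": {
  "steps": [
    [[0,0,0.0015,0,0,0,1],[0,0,0,0,0,0,1]]
  ]
}}

```text
time_s: 42.75
ee_pos: [0.4775, 0.1164, 0.0362]
orientation: [1.0, 0.028, -0.0, 0.0]
force: [0.1, 0.2, -0.9]
finger_gap: 0.0077
grip_force: 25.0
```

Request:
{"fn": "carry_out", "kwargs": {
  "steps": [
    [[0,0,0.001,0,0,0,1],[0,0,0,0,0,0,0.5],[0,0,0,0,0,0,0.3],[0,0,0,0,0,0,0.3],[0,0,-0.02,0,0,0,0.3],[0,0,-0.04,0,0,0,0.3],[0,0,-0.045,0,0,0,0.3],[0,0,-0.045,0,0,0,0.3],[0,0,-0.02,0,0,0,-1],[0,0,0,0,0,0,-1]]
  ]
}}

```text
time_s: 43.75
ee_pos: [0.4792, 0.1173, 0.2089]
orientation: [1.0, 0.028, 0.003, -0.002]
force: [-0.2, 0.9, -0.8]
finger_gap: 0.0415
grip_force: 0.0
```

Run:
```python
from m import *
f=grab('wrist');P=pts(f);m=(f['z_map']>0)&(P[...,2]>.017)&(P[...,2]<.03)
c,s=np.cos(YAW),np.sin(YAW);r=(P[...,:2]-C)@np.array([[c,-s],[s,c]])*1000
for x0 in (15,25,30):
  for y0 in (-70,-50,-20,20,50,70):
    k=m&(abs(r[...,0]-x0)<3)&(abs(r[...,1]-y0)<4)&(np.arange(420)[:,None]<222)
    print(x0,y0,k.sum(),np.median(P[k][:,2]).round(4) if k.any() else None)
g=grab('top');boards(g,.009,.022,(285,420),(180,255))
plan([.545,-.255,.2],-np.pi/2+.22)
```

```text
15 -70 37 0.0218
15 -50 35 0.0217
15 -20 33 0.022
15 20 31 0.0215
15 50 35 0.0215
15 70 32 0.0214
25 -70 34 0.0218
25 -50 35 0.0218
25 -20 35 0.0217
25 20 34 0.0218
25 50 31 0.0217
25 70 31 0.0217
30 -70 35 0.0217
30 -50 34 0.0216
30 -20 35 0.0218
30 20 35 0.0219
30 50 33 0.0221
30 70 31 0.0216
[318 195] 452 med [ 0.5253 -0.1163  0.0178] rect [550.5 -92.3] [104.4 169.1] 4.6
[393 193] 433 med [ 0.5487 -0.3374  0.0154] rect [ 546.7 -337.9] [74.6 72.8] 14.4
t 43.9 ee [0.4773 0.1164 0.2053] psi 0.055 turn [-6.000e-02  1.000e-02  8.056e+01] then shift mm [377.2  15.    5.3] q [ 0.64  0.07 -0.41 -0.   -1.09  0.99]
```

Request:
{"fn": "carry_out", "kwargs": {
  "steps": [
    [[0,0,0,0,0,8.06,-1],[0,0,0,0,0,8.06,-1],[0,0,0,0,0,8.06,-1],[0,0,0,0,0,8.06,-1],[0,0,0,0,0,8.06,-1],[0,0,0,0,0,8.06,-1],[0,0,0,0,0,8.06,-1],[0,0,0,0,0,8.06,-1],[0,0,0,0,0,8.06,-1],[0,0,0,0,0,8.02,-1]]
  ],
  "newtons": 12
}}

```text
time_s: 44.85
ee_pos: [0.4767, 0.1159, 0.2034]
orientation: [0.779, -0.627, -0.001, 0.002]
force: [0.1, 0.5, -0.3]
finger_gap: 0.0876
grip_force: 0.0
```

Request:
{"fn": "carry_out", "kwargs": {
  "steps": [
    [[0.022,0.001,0,0,0,0,-1],[0.045,0.002,0,0,0,0,-1],[0.045,0.002,0,0,0,0,-1],[0.045,0.002,0,0,0,0,-1],[0.045,0.002,0,0,0,0,-1],[0.045,0.002,0,0,0,0,-1],[0.045,0.002,0,0,0,0,-1],[0.045,0.002,0,0,0,0,-1],[0.035,0,0,0,0,0,-1],[0,0,0,0,0,0,-1]]
  ]
}}

```text
time_s: 45.85
ee_pos: [0.5435, -0.2534, 0.2024]
orientation: [0.779, -0.627, -0.002, 0.001]
force: [-1.0, 0.1, 0.2]
finger_gap: 0.0878
grip_force: 0.0
```

Run:
```python
from m import *
f=grab('wrist');save(f,'w9.png');
b=plate(f,.548,-.337,k=27)
P=pts(f);cc=f['color'].astype(int);m=(cc.min(-1)>200)&(np.hypot(P[...,0]-.548,P[...,1]+.337)<.055)
q=P[m];print('white',len(q),np.median(q,0).round(4),q.min(0).round(4),q.max(0).round(4))
th=.22;o=np.array(b[0])/1000+.010*np.array([-np.sin(th),np.cos(th)])
plan([*o,.0065],-np.pi/2+th)
```

```text
plate [ 548.5 -337.5] [66.2 69.3] 12.3 z 0.0138
extra n 129 med [ 0.5164 -0.3583  0.0109]
white 1628 [ 0.5586 -0.3197  0.3589] [ 0.5102 -0.3629 -0.001 ] [ 0.5736 -0.3052  0.3589]
t 45.9 ee [ 0.5431 -0.2517  0.2025] psi -1.354 turn [ 0.23  0.1  -0.19] then shift mm [ 74.9  13.4 196. ] q [-0.11  0.25 -0.19 -0.   -1.13  0.32]
```

View pics/w9.png

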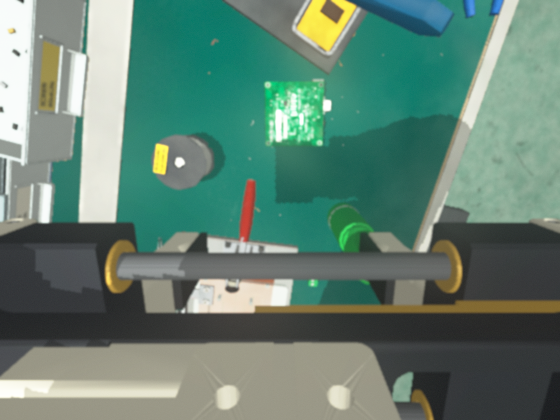

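Last board at (296,113), free all round, connector (327,105) on the near edge.

Request:
{"fn": "carry_out", "kwargs": {
  "steps": [
    [[0.0375,0.0067,0.01,0,0,0,-1],[0.0374,0.0067,0.03,0,0,0,-1],[0,0,0.045,0,0,0,-1],[0,0,0.045,0,0,0,-1],[0,0,0.035,0,0,0,-1],[0,0,0.02,0,0,0,-1],[0,0,0.009,0,0,0,-1],[0,0,0,0,0,0,-1]]
  ]
}}

```text
time_s: 46.7
ee_pos: [0.5463, -0.3249, 0.0096]
orientation: [0.781, -0.625, -0.002, 0.001]
force: [-1.1, -0.9, -0.5]
finger_gap: 0.0873
grip_force: 0.0
```

Run:
```python
from m import *
th=.215;o=np.array([.5485,-.3375])+.010*np.array([-np.sin(th),np.cos(th)])
plan([*o,.0065],-np.pi/2+th)
```

```text
t 46.7 ee [ 0.5463 -0.3249  0.0096] psi -1.35 turn [0.17 0.09 0.34] then shift mm [2.8 0.6 3.1] q [-0.23  0.5  -0.31 -0.   -0.76  0.45]
```

Request:
{"fn": "carry_out", "kwargs": {
  "steps": [
    [[0.002,0,0.0025,0,0,0.3,-1],[0,0,0,0,0,0,-1],[0,0,0,0,0,0,0.3],[0,0,0,0,0,0,0.3],[0,0,0,0,0,0,0.3],[0,0,0,0,0,0,0.3],[0,0,0,0,0,0,0.3]]
  ]
}}

```text
time_s: 47.4
ee_pos: [0.548, -0.328, 0.0092]
orientation: [0.779, -0.627, 0.0, -0.0]
force: [0.2, 1.2, 4.4]
finger_gap: 0.0652
grip_force: 12.0
```

Run:
```python
from m import *
plan([*cad(0,-33),.2],-np.pi/2+YAW)
```

```text
t 47.4 ee [ 0.548  -0.328   0.0092] psi -1.356 turn [-0.02 -0.01  9.14] then shift mm [-416.3   46.9 -190.8] q [-0.23  0.51 -0.31  0.   -0.75  0.45]
```

Request:
{"fn": "carry_out", "kwargs": {
  "steps": [
    [[0,0,-0.02,0,0,0,0.3],[0,0,-0.04,0,0,0,0.3],[0,0,-0.046,0,0,0,0.3],[0,0,-0.046,0,0,4.57,0.3],[0,0,-0.038,0,0,4.57,0.3],[-0.022,0.0026,0,0,0,0,0.3],[-0.045,0.005,0,0,0,0,0.3],[-0.045,0.005,0,0,0,0,0.3],[-0.045,0.005,0,0,0,0,0.3],[-0.045,0.005,0,0,0,0,0.3]]
  ]
}}

```text
time_s: 48.4
ee_pos: [0.5133, -0.126, 0.1986]
orientation: [0.726, -0.687, -0.0, -0.0]
force: [1.3, 1.2, -0.2]
finger_gap: 0.0653
grip_force: 12.0
```

Request:
{"fn": "carry_out", "kwargs": {
  "steps": [
    [[-0.045,0.005,0,0,0,0,0.3],[-0.045,0.005,0,0,0,0,0.3],[-0.045,0.005,0,0,0,0,0.3],[-0.04,0.005,0,0,0,0,0.3],[-0.026,0.003,0,0,0,0,0.3],[-0.013,0.0013,0.02,0,0,0,0.3],[0,0,0.04,0,0,0,0.3],[0,0,0.03,0,0,0,0.3],[0,0,0,0,0,0,0.3],[0,0,0,0,0,0,0.3]]
  ]
}}

```text
time_s: 49.4
ee_pos: [0.4781, 0.0847, 0.1092]
orientation: [0.727, -0.687, 0.0, 0.001]
force: [0.5, 0.5, 0.9]
finger_gap: 0.0657
grip_force: 12.0
```

Run:
```python
from m import *
plan([*cad(0,-33),.0322],-np.pi/2+YAW)
f=grab('wrist');e=manip.get_state()['ee_pos'];z=e[2]+.005
P=pts(f);m=(f['z_map']>0)&(abs(P[...,2]-z)<.006)&(abs(P[...,0]-e[0])<.05);m[:, :200]=0;m[:,370:]=0
q=P[m];print('-y edge at mid',np.percentile(q[abs(q[:,0]-e[0])<.01][:,1],1),'exp',e[1]-.0445,'x range',[np.percentile(q[abs(q[:,1]-e[1]+.037)<.004][:,0],p) for p in (2,98)],'z',np.median(q[:,2]),e)
```

```text
t 49.4 ee [0.4781 0.0847 0.1092] psi -1.515 turn [ 0.04 -0.05  0.02] then shift mm [-0.3  0.1 77. ] q [ 0.58  0.16 -0.56  0.   -0.85 -0.53]
-y edge at mid 0.03957599163084407 exp 0.04060961056716325 x range [np.float64(0.4485754816306547), np.float64(0.5117929295083998)] z 0.11367710775641336 [0.47884273 0.08510961 0.11003744]
```

Request:
{"fn": "carry_out", "kwargs": {
  "steps": [
    [[0,0,0.03,0,0,0,0.3],[0,0,0.025,0,0,0,0.3],[0,0,0.012,0,0,0,0.3],[0,0,0.006,0,0,0,0.3],[0,0,0.002,0,0,0,0.3],[0,0,0,0,0,0,0.3]]
  ]
}}

```text
time_s: 50.05
ee_pos: [0.4788, 0.0852, 0.0348]
orientation: [0.726, -0.687, 0.0, -0.001]
force: [0.0, 0.4, -0.2]
finger_gap: 0.0653
grip_force: 12.0
```

Run:
```python
from m import *
plan([*cad(0,-33),.0322],-np.pi/2+YAW);print(manip.get_state()['force'])
```

```text
t 50.0 ee [0.4788 0.0852 0.0348] psi -1.515 turn [-0.09  0.04 -0.  ] then shift mm [0.1 0.8 2.6] q [ 0.58  0.27 -0.64  0.   -0.66 -0.53]
[ 0.01660756  0.39623314 -0.16233348]
```

Request:
{"fn": "carry_out", "kwargs": {
  "steps": [
    [[0,0,0.002,0,0,0,0.3],[0,0,0,0,0,0,0.3],[0,0,0,0,0,0,-0.8],[0,0,0,0,0,0,-0.8],[0,0,0,0,0,0,-0.8],[0,0,-0.02,0,0,0,-0.8],[0,0,-0.045,0,0,0,-0.8],[0,0,-0.045,0,0,0,-0.8],[0,0,-0.045,0,0,0,-0.8],[0,0,-0.03,0,0,0,-0.8]]
  ]
}}

```text
time_s: 51.05
ee_pos: [0.4787, 0.0851, 0.2203]
orientation: [0.727, -0.687, 0.001, -0.002]
force: [0.5, 1.0, -0.5]
finger_gap: 0.0787
grip_force: 0.0
```

Request:
{"fn": "carry_out", "kwargs": {
  "steps": [
    [[0.04,0,0,0,0,0,-0.8],[0.045,0,0,0,0,0,-0.8],[0.045,0,0,0,0,0,-0.8],[0.045,0,0,0,0,0,-0.8],[0.045,0,0,0,0,0,-0.8],[0.03,0,0,0,0,0,-0.8],[0,0,0,0,0,0,-0.8]]
  ]
}}

```text
time_s: 51.75
ee_pos: [0.4914, -0.1677, 0.2164]
orientation: [0.725, -0.689, -0.0, 0.0]
force: [-0.4, 0.2, 0.6]
finger_gap: 0.0788
grip_force: 0.0
```

Run:
```python
from m import *
g=grab('top');save(g,'t9.png',(130,130,410,260),2.8)
print('pumps');boards(g,.125,.17,(190,262),(180,250),10);print('bar');boards(g,.096,.112,(195,290),(180,255),5)
print('boards');boards(g,.027,.036,(220,290),(190,250),40);print('sep');boards(g,.019,.0255,(220,290),(190,250),40);print('fin');boards(g,.05,.065,(220,290),(190,250),4)
for p in [(0,-43),(0,0),(-30,122),(30,122)]: print(p,cad(*p))
```

```text
pumps
[210 202] 142 med [0.5002 0.2392 0.1445] rect [501.3 240.5] [35.8 35.6] 51.7
[212 222] 148 med [0.4392 0.2325 0.1447] rect [440.5 234.2] [36.8 35.6] 63.2
[205 243] 21 med [0.3798 0.2517 0.1375] rect [380.1 252.2] [12.1 11.3] 1.6
bar
[205 194] 20 med [0.5303 0.2607 0.1086] rect [532.1 260.8] [15.2 14.5] 24.4
[206 213] 29 med [0.4726 0.2573 0.1049] rect [474.4 256.9] [39.3  6.5] 2.4
[208 233] 50 med [0.4094 0.2531 0.1036] rect [412.5 251.5] [55.  13.1] 9.8
boards
sep
[244 216] 395 med [0.4762 0.1583 0.0227] rect [477.7 151.4] [71.  89.8] 4.4
fin
[254 214] 45 med [0.4732 0.1152 0.0577] rect [477.6 115.2] [52.9  6.4] 0.2
[223 229] 4 med [0.4324 0.2118 0.0511] rect [432.6 211.7] [9.2 0.4] 0.9
(0, -43) [0.47858528 0.07506621]
(0, 0) [0.4762 0.118 ]
(-30, 122) [0.43947867 0.23814801]
(30, 122) [0.49938628 0.2414763 ]
```

View pics/t9.png

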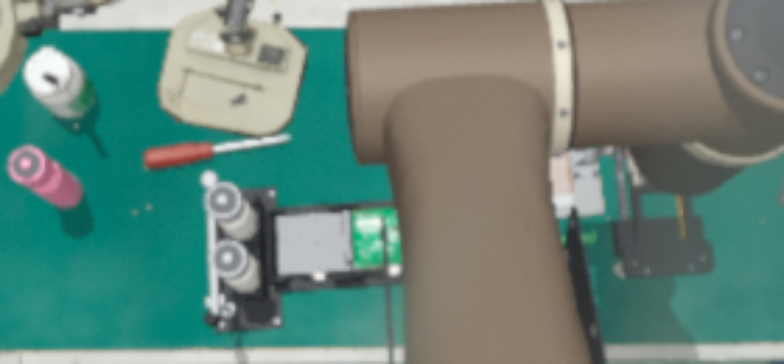

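Top view: both bottles upright behind the shut bar, separator flat, upper board (375,240) in the right pocket partly hidden by the arm. Check it with the side camera's depth.

Run:
```python
from m import *
f=grab('side');P=pts(f);hsv=cv2.cvtColor(np.ascontiguousarray(f['color']),cv2.COLOR_RGB2HSV)
p=cad(0,-43)
m=(f['z_map']>0)&(hsv[...,0]>45)&(hsv[...,0]<75)&(hsv[...,1]>100)&(np.hypot(P[...,0]-p[0],P[...,1]-p[1])<.065)&(P[...,2]>.03)
q=P[m];print(len(q),p,np.median(q,0).round(4),np.percentile(q,[2,98],axis=0).round(4))
r=cv2.minAreaRect((q[:,:2]*1000).astype(np.float32));print(r)
A=np.c_[q[:,:2]-p,np.ones(len(q))];print('tilt',np.linalg.lstsq(A,q[:,2],rcond=None)[0])
```

```text
38 [0.47858528 0.07506621] [0.4726 0.069  0.0382] [[0.4488 0.039  0.0361]
 [0.5104 0.1075 0.0401]]
((479.7000732421875, 73.80471801757812), (63.46638870239258, 68.25421905517578), 4.847487926483154)
tilt [0.00721829 0.00224722 0.03820379]
```

```bash
python3 -c "
from rig import manip
print(manip.job_done())"
```

```text
the job is handed in; nothing more can be done
None
```

I packed the caddy and handed the job in: both pump bottles stand in their cells with the bar shut, and the three boards lie in two layers around the flat separator (there was no fourth board). The last camera checks put everything within tolerance, but the hand-in gave no verdict.

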